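Re-rack the sample jars in reverse order

ROBOT

A 7-joint arm with a two-finger parallel gripper is mounted at the origin on the work surface. World frame = base frame: x ahead of the robot, y to its left, z up, the work surface at z = 0. Lengths are in m, angles in rad, forces in N, time in s.
With the tool pointing down it reaches from about 0.4 to 0.9 m from the base axis. Payload 5.5 kg.
Tool frame: the origin (TCP) lies on the centre line of the jaws, within the pads' length; the fingertips stand 8 mm ahead of it and the grasp point (between the pads) lies 11 mm behind it; z points along the fingers, x is the direction in which the jaws open and shut, and the axes are right-handed (so a half turn about z gives the same grasp; the last joint's range is limited). The gripper opens to 85 mm and grips with 20 to 120 N. Pads are 22 mm wide; open, the fingers measure 114 mm over their backs; the gripper's body (76 mm by 85 mm) begins 54 mm behind the grasp point. The pads swing forward as they close: fully open they stand 13 mm farther back than shut.
Start: joints at [1.38, 0.501, -0.427, 1.55, 0.221, 1.138, -0.21], TCP at [0.285, -0.584, 0.217] pointing down, gripper open.
Joint ranges: [-2.88, 2.88], [-0.31, 2.03], [-1.54, 1.56], [0.2, 2.42], [-1.41, 4.55], [0.19, 2.02], [-2.57, 2.57]. Speed limits (rad/s): [2.57, 2.57, 3.14, 3.14, 3.14, 3.14, 3.14].

INTERFACE

Orientations are given as a unit quaternion [w, x, y, z].
In Python, from workcell import telemetry, imaging, manip gives the robot as it stands.
- The arm moves only by the tool step_arm, never from a script. Its argument "moves" is a list of rows, each a list of 7 numbers: the turn, a rotation vector about the tool's x, y, z in degrees, then the shift along the tool's x, y, z in mm, then the finger opening in mm, from 0 to 85.4. In form: [[wx, wy, wz, tx, ty, tz, hand], ...]. A call has 1 to 8 rows; each row is the pose to reach, as a shift and turn from the pose commanded when the call began, along the tool's axes at that moment; what a row does not reach only later rows make up. A row lasts 1/12 s, in which the tool goes at most 41.7 mm and 7.16 degrees, less where a joint would pass 70% of its speed; a pose out of reach is approached as far as the arm can. A call with a gripper value outside its range is refused whole. The fingers move at their own pace and stop on an object; the grip force is fixed at half the most. Time passes only in rows, so rows that repeat a pose let the fingers close. It gives the time, the measured TCP pose, the force and the opening at its end, in the units of the state.
- telemetry.get_state(): the state, without advancing time (a new reading comes with each control period).
- imaging.snapshot(name): name is "side" or "top"; returns (picture, depth): 480x640x3 uint8, blue, green, red; 480x640 float32, m along the optical axis (not along the pixel's ray), 0 where there is no reading.
- imaging.camera_params(name): a dict with "K" (3x3 intrinsics, pixels), "k1" (the pictures are not rectified: a ray, as slopes to the right and down, at radius r is drawn at 1 + k1 r^2 times it, then the intrinsics apply), "pose" (4x4, takes a point from camera to world coordinates). Camera axes: x right, y up, looking along -z (the intrinsics and any distortion apply to the point x, -y, -z); pixel columns grow to the right and rows downward; lengths in m; the calibration is good to about 2 mm. A picture is of the moment at which its call begins. camera_params takes no time and is no camera call.
- manip.hand_in(): hands the job in, once; it reports no verdict.
Trained networks look in the newest picture that a camera, given by its name, has taken for a name from the list of things; names that differ only in an ending like _2 or _b are one class to them, and where a whole thing is asked for, a point or a joint stands for the part that bears it (a point fixed in the world has none). Each returns a list of dicts, best first, with "score" (0 to 1); they miss things now and then, are a little off and sometimes report something else, mostly with a low value. They report only what shows in the picture. A call takes as long as a camera call.
- imaging.boxes_of(camera, target): "point" ([x, y, z] in m, in world coordinates, good to about 4 mm: the middle of the surface that is visible of it).
- imaging.regions_of(camera, target): "mask" (480x640 bool, what is visible of it).
- imaging.place_of(camera, target): "point" ([x, y, z] in m, in world coordinates, good to about 4 mm: a listed point, or the origin of a listed thing).
The state is a dict: "time": time; "joint_positions": joint angles; "joint_velocities": joint speeds; "joint_torque": joint torques, N m; "eef_pos": TCP position; "ee_rot": TCP orientation; "force": force on the tool from outside, world axes, zero at the start; "ft_torque": the same for the moment, N m; "opening": opening from 0.0 (shut) to 1.0 (fully open).
Only numpy, scipy, OpenCV 4.12 (cv2) and the standard library are available. Lean on these libraries where they do the work, as an engineer would, in place of code of your own. Each camera call takes 0.05 s, during which the arm holds its last target.

TASK

Move the four sample jars from the pink rack to the grey rack in reverse order, one jar to a compartment: the jar nearest the black tab in the pink rack goes into the grey rack's compartment farthest from its black tab, the second nearest into the second farthest, and so on. Keep the jars upright, set each down gently on the compartment floor without dropping it, and let go of them all.

Things in the scene. Friction and masses are not known exactly. Their poses are not given: they have to be found in the camera images.
- pink_rack: full rack, fixed, any yaw: pink tray 228 x 60 mm, walls 28 high, 4 thick; row of four 52 mm square compartments centred at own x = -84, -28, 28, 84 mm, y = 0, floors 5 mm above the bench. Origin: centre of the underside; x along the row, z up. A black tab 15 x 40 mm marks the +x end. A ledge (18 wide, 16 high) along the +y side carries four coloured tags.
- grey_rack: empty rack, fixed, any yaw: grey tray 228 x 60 mm, walls 28 high, 4 thick; row of four 52 mm square compartments centred at own x = -84, -28, 28, 84 mm, y = 0, floors 5 mm above the bench. Origin: centre of the underside; x along the row, z up. A black tab 15 x 40 mm marks the +x end.
- jar_red: loose round sample jar, upright, off-white, 36 mm diameter, with a red band and a red screw cap 38 mm across; 72 mm tall, the cap being the top 22 mm; 60 to 130 g. Starts in one compartment of the pink rack. Origin: centre of its underside; z up its axis. Meant to be held by the cap, from above, with the fingers across the row (where there is no neighbour).
- jar_yellow: loose round sample jar, upright, off-white, 36 mm diameter, with a yellow band and a yellow screw cap 38 mm across; 72 mm tall, the cap being the top 22 mm; 60 to 130 g. Starts in one compartment of the pink rack. Origin: centre of its underside; z up its axis. Meant to be held by the cap, from above, with the fingers across the row (where there is no neighbour).
- jar_green: loose round sample jar, upright, off-white, 36 mm diameter, with a green band and a green screw cap 38 mm across; 72 mm tall, the cap being the top 22 mm; 60 to 130 g. Starts in one compartment of the pink rack. Origin: centre of its underside; z up its axis. Meant to be held by the cap, from above, with the fingers across the row (where there is no neighbour).
- jar_blue: loose round sample jar, upright, off-white, 36 mm diameter, with a blue band and a blue screw cap 38 mm across; 72 mm tall, the cap being the top 22 mm; 60 to 130 g. Starts in one compartment of the pink rack. Origin: centre of its underside; z up its axis. Meant to be held by the cap, from above, with the fingers across the row (where there is no neighbour).
- tag_red: red tag plate, 30 x 12 x 4 mm, fixed on the pink rack's ledge beside the compartment in which the red jar starts (39 mm to the rack's own +y of the jar's starting centre); it stays there and so records the jar's old place. Origin: centre of its underside, 16 mm above the bench.
- tag_yellow: yellow tag plate, 30 x 12 x 4 mm, fixed on the pink rack's ledge beside the compartment in which the yellow jar starts (39 mm to the rack's own +y of the jar's starting centre); it stays there and so records the jar's old place. Origin: centre of its underside, 16 mm above the bench.
- tag_green: green tag plate, 30 x 12 x 4 mm, fixed on the pink rack's ledge beside the compartment in which the green jar starts (39 mm to the rack's own +y of the jar's starting centre); it stays there and so records the jar's old place. Origin: centre of its underside, 16 mm above the bench.
- tag_blue: blue tag plate, 30 x 12 x 4 mm, fixed on the pink rack's ledge beside the compartment in which the blue jar starts (39 mm to the rack's own +y of the jar's starting centre); it stays there and so records the jar's old place. Origin: centre of its underside, 16 mm above the bench.

How it is judged:
At the end, for the whole second after the job is handed in: Each jar stands upright (within 7 degrees) and at rest, on the floor (within 5 mm) of the grey rack's compartment that is its mirror place: a jar that started at x in the pink rack's own frame is at -x in the grey rack's, within 13 mm of the compartment's centre along each axis (((x of tag_red in the frame of pink_rack between -0.104 and -0.064 m and x of jar_red in the frame of grey_rack between 0.071 and 0.097 m) or (x of tag_red in the frame of pink_rack between -0.048 and -0.008 m and x of jar_red in the frame of grey_rack between 0.015 and 0.041 m) or (x of tag_red in the frame of pink_rack between 0.008 and 0.048 m and x of jar_red in the frame of grey_rack between -0.041 and -0.015 m) or (x of tag_red in the frame of pink_rack between 0.064 and 0.104 m and x of jar_red in the frame of grey_rack between -0.097 and -0.071 m)) and y of jar_red in the frame of grey_rack between -0.013 and 0.013 m and z of jar_red in the frame of grey_rack between 0 and 0.01 m and angle between each of jar_red, jar_yellow, jar_green, jar_blue's own z axis and vertical below 0.12 rad and linear speed of each of jar_red, jar_yellow, jar_green, jar_blue below 0.02 m/s and ((x of tag_yellow in the frame of pink_rack between -0.104 and -0.064 m and x of jar_yellow in the frame of grey_rack between 0.071 and 0.097 m) or (x of tag_yellow in the frame of pink_rack between -0.048 and -0.008 m and x of jar_yellow in the frame of grey_rack between 0.015 and 0.041 m) or (x of tag_yellow in the frame of pink_rack between 0.008 and 0.048 m and x of jar_yellow in the frame of grey_rack between -0.041 and -0.015 m) or (x of tag_yellow in the frame of pink_rack between 0.064 and 0.104 m and x of jar_yellow in the frame of grey_rack between -0.097 and -0.071 m)) and y of jar_yellow in the frame of grey_rack between -0.013 and 0.013 m and z of jar_yellow in the frame of grey_rack between 0 and 0.01 m and ((x of tag_green in the frame of pink_rack between -0.104 and -0.064 m and x of jar_green in the frame of grey_rack between 0.071 and 0.097 m) or (x of tag_green in the frame of pink_rack between -0.048 and -0.008 m and x of jar_green in the frame of grey_rack between 0.015 and 0.041 m) or (x of tag_green in the frame of pink_rack between 0.008 and 0.048 m and x of jar_green in the frame of grey_rack between -0.041 and -0.015 m) or (x of tag_green in the frame of pink_rack between 0.064 and 0.104 m and x of jar_green in the frame of grey_rack between -0.097 and -0.071 m)) and y of jar_green in the frame of grey_rack between -0.013 and 0.013 m and z of jar_green in the frame of grey_rack between 0 and 0.01 m and ((x of tag_blue in the frame of pink_rack between -0.104 and -0.064 m and x of jar_blue in the frame of grey_rack between 0.071 and 0.097 m) or (x of tag_blue in the frame of pink_rack between -0.048 and -0.008 m and x of jar_blue in the frame of grey_rack between 0.015 and 0.041 m) or (x of tag_blue in the frame of pink_rack between 0.008 and 0.048 m and x of jar_blue in the frame of grey_rack between -0.041 and -0.015 m) or (x of tag_blue in the frame of pink_rack between 0.064 and 0.104 m and x of jar_blue in the frame of grey_rack between -0.097 and -0.071 m)) and y of jar_blue in the frame of grey_rack between -0.013 and 0.013 m and z of jar_blue in the frame of grey_rack between 0 and 0.01 m); the robot touches nothing.
It fails at once if a jar is tipped by more than about 35 degrees (angle between any of jar_red, jar_yellow, jar_green, jar_blue's own z axis and vertical above 0.6 rad).
It fails at once if a jar is dropped or thrown: it moves faster than 0.8 m/s with no finger touching it (a fall of about 35 mm) ((linear speed of jar_red above 0.8 m/s and contact force between the fingers and jar_red below 0.05 N) or (linear speed of jar_yellow above 0.8 m/s and contact force between the fingers and jar_yellow below 0.05 N) or (linear speed of jar_green above 0.8 m/s and contact force between the fingers and jar_green below 0.05 N) or (linear speed of jar_blue above 0.8 m/s and contact force between the fingers and jar_blue below 0.05 N)).
It also fails if it takes over 112 s, if anything falls off the work surface, if the arm or the gripper's body presses on something with over 40 N, if the wrist force passes 120 N, or if a joint passes its speed limit or range.

## Working session

There is one attempt and no reset: what is moved stays moved. The work goes in short steps, Python scripts to look and compute and a tool call to move; the robot and the scene stay as the last step left them, time stands still between calls to the robot, and variables do not carry over. Pictures are saved under pics/ and viewed, and the job is handed in when it is done.

Besides the shell and the picture viewer there is one more tool, called after "Emit:" in YAML: its name, and indented under it one key for each argument. step_arm: Moves the arm, as the interface text tells. Its arguments: {"type":"object","properties":{"moves":{"type":"array","items":{"type":"array","items":{"type":"number"}}}},"required":["moves"]}

```bash
mkdir -p pics; ls
python3 - <<'E'
from workcell import telemetry, imaging, manip
import cv2
s=telemetry.get_state(); print({k:s[k] for k in('time','eef_pos','ee_rot','opening','force')})
for n in('top','side'):
    p,d=imaging.snapshot(n); cv2.imwrite(f'pics/{n}0.png',p)
    c=imaging.camera_params(n); print(c)
    for t in ['pink_rack','grey_rack','jar_red','jar_yellow','jar_green','jar_blue','tag_red','tag_yellow','tag_green','tag_blue']:
        print(n,t,[(r['point'],r['score']) for r in imaging.place_of(n,t)[:2]])
E
```

```text
pics
{'time': 0.0, 'eef_pos': array([ 0.28460036, -0.58358653,  0.21624405]), 'ee_rot': array([-5.59479077e-04,  8.48055571e-01, -5.29906389e-01, -8.08602894e-04]), 'opening': 0.9988797856995715, 'force': array([-0.13932907,  0.08999259, -0.44866258])}
{'K': array([[450.24804779,   0.        , 319.66136582],
       [  0.        , 450.24804779, 236.6612588 ],
       [  0.        ,   0.        ,   1.        ]]), 'k1': -0.07320511139486922, 'pose': array([[-0.00566646,  0.98267087, -0.18527238,  0.41241225],
       [-0.99995947, -0.00686448, -0.00582547,  0.0091116 ],
       [-0.00699632,  0.18523186,  0.98266994,  0.70732642],
       [ 0.        ,  0.        ,  0.        ,  1.        ]])}
top pink_rack [([0.4938, -0.1434, -0.0017], 0.7)]
top grey_rack [([0.5781, 0.1846, -0.0019], 0.77)]
top jar_red [([0.5251, -0.2201, 0.0046], 0.88)]
top jar_yellow [([0.505, -0.1694, 0.0047], 0.58)]
top jar_green [([0.4845, -0.12, 0.0069], 0.86), ([0.5031, -0.0577, 0.0167], 0.66)]
top jar_blue [([0.4637, -0.0642, 0.0048], 0.91)]
top tag_red [([0.5603, -0.2128, 0.0159], 0.43)]
top tag_yellow [([0.5462, 
[... 333 characters left out ...]
767921,  0.20942457, -0.19746361,  0.36219214],
       [-0.2877739 , -0.71107293,  0.64153058,  0.58943729],
       [-0.00605876,  0.67120537,  0.74124668,  0.75524407],
       [ 0.        ,  0.        ,  0.        ,  1.        ]])}
side pink_rack [([0.4997, -0.1425, -0.0011], 0.94)]
side grey_rack [([0.5783, 0.19, -0.0022], 0.87)]
side jar_red [([0.5275, -0.2237, 0.0011], 0.77)]
side jar_yellow [([0.5061, -0.1691, 0.0032], 0.68)]
side jar_green [([0.4822, -0.1176, 0.0035], 0.94)]
side jar_blue [([0.4626, -0.064, 0.0018], 0.56)]
side tag_red [([0.5612, -0.2071, 0.0158], 0.61)]
side tag_yellow [([0.5397, -0.1576, 0.012], 0.68)]
side tag_green [([0.517, -0.107, 0.0192], 0.66)]
side tag_blue []
```

View pics/top0.png

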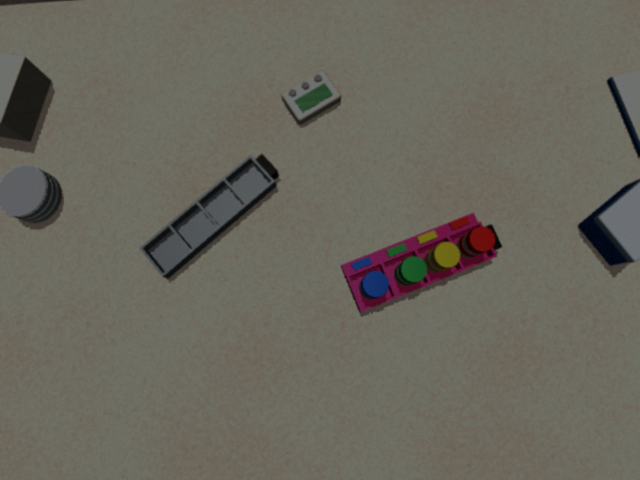

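View pics/side0.png

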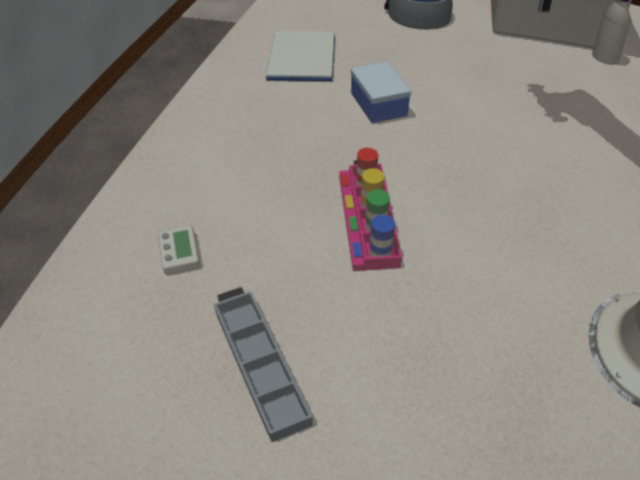

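Top view: the pink rack's tab is beside the red jar (≈500,237), with red, yellow, green and blue running to the left. The grey rack's tab is at its upper right end (≈267,167). Next I measure both racks and the caps from depth.

```bash
cat > h.py <<'E'
import numpy as np, cv2
from workcell import telemetry, imaging
def cloud(n):
    p,d=imaging.snapshot(n); c=imaging.camera_params(n); K=c['K']
    v,u=np.mgrid[0:480,0:640]
    pts=np.stack([u,v],-1).reshape(-1,1,2).astype(np.float64)
    q=cv2.undistortPoints(pts,K,np.array([c['k1'],0,0,0.])).reshape(480,640,2)
    cam=np.stack([q[...,0]*d,-q[...,1]*d,-d],-1)
    w=cam@c['pose'][:3,:3].T+c['pose'][:3,3]; w[d==0]=np.nan
    return p,d,w
E
python3 - <<'E'
from h import *
for n in('top','side'):
    p,d,w=cloud(n)
    hsv=cv2.cvtColor(p,cv2.COLOR_BGR2HSV)
    for t,c0 in(('grey_rack',(.578,.187)),('pink_rack',(.496,-.143))):
        near=np.hypot(w[...,0]-c0[0],w[...,1]-c0[1])<.15
        m=near&(w[...,2]>.021)&(w[...,2]<.034)
        if t=='pink_rack': m&=(hsv[...,0]>150)&(hsv[...,0]<175)&(w[...,2]>.024)
        m=cv2.morphologyEx(m.astype(np.uint8),cv2.MORPH_OPEN,np.ones((2,2)))>0
        P=w[m]
        r=cv2.minAreaRect((P[:,:2]*1000).astype(np.float32)); print(n,t,m.sum(),r,P[:,2].mean().round(4))
        # networks' mask, robust size
        mk=imaging.regions_of(n,t)
        if mk:
            Q=w[mk[0]['mask']]; Q=Q[~np.isnan(Q[:,0])]
            print('  mask',mk[0]['score'],cv2.minAreaRect((Q[Q[:,2]>.02][:,:2]*1000).astype(np.float32)))
    for nm,h in(('red',None),('yellow',None),('green',None),('blue',None)):
        lo,hi={'red':(0,8),'yellow':(20,35),'green':(45,80),'blue':(100,128)}[nm]
        m=(hsv[...,0]>=lo)&(hsv[...,0]<=hi)&(hsv[...,1]>150)&(w[...,2]>.066)&(w[...,2]<.08)
        P=w[m]; 
        if len(P)>20:
            (cx,cy),r=cv2.minEnclosingCircle((P[:,:2]*1000).astype(np.float32)); print(n,nm,m.sum(),'mean',(P.mean(0)*1000).round(1),'circ',round(cx,1),round(cy,1),round(r,1))
print(telemetry.get_state()['time'])
E
```

```text
top grey_rack 1744 ((582.3468017578125, 184.0396270751953), (58.596317291259766, 251.90164184570312), 41.718650817871094) nan
  mask 0.97 ((583.280029296875, 183.58990478515625), (62.034828186035156, 241.94668579101562), 41.61083221435547)
top pink_rack 1048 ((495.9818115234375, -149.69696044921875), (60.433563232421875, 240.35086059570312), 21.177438735961914) nan
  mask 0.86 ((501.2821044921875, -147.79676818847656), (67.53611755371094, 242.6851348876953), 21.24701499938965)
top red 530 mean [ 526.4 -219.1   75. ] circ 527.2 -220.5 19.0
top yellow 548 mean [ 504.3 -167.1   75.1] circ 504.4 -168.2 19.1
top green 525 mean [ 483.8 -118.5   75.3] circ 484.5 -119.6 18.7
top blue 548 mean [463.6 -64.1  75.4] circ 464.1 -64.7 18.9
side grey_rack 2046 ((588.3943481445312, 178.1815185546875), (58.88725280761719, 259.1087951660156), 42.23868942260742) nan
  mask 0.72 ((582.2316284179688, 182.27886962890625), (61.36508560180664, 244.5955047607422), 41.389766693115234)
side pink_rack 568 ((494.77984619140625, -157.32589721679688), (67.76233673095703, 261.0038757324219), 20.944400787353516) 0.0227
  mask 0.76 ((502.6709289550781, -145.54110717773438), (72.87501525878906, 245.11883544921875), 21.662654876708984)
side red 204 mean [ 525.4 -219.1   76.5] circ 525.5 -220.1 18.4
side yellow 256 mean [ 503.9 -167.4   76.2] circ 502.0 -167.6 20.9
side blue 242 mean [463.1 -65.4  76. ] circ 463.2 -65.6 17.5
1.4
```

Run:
```python
from h import *
out=[]
for n in('top','side'):
    p,_=imaging.snapshot(n); c=imaging.camera_params(n)
    for (x0,y0,yaw) in ((.578,.189,-48.4),(.4955,-.143,-68.5)):
        a=np.radians(yaw); R=np.array([[np.cos(a),-np.sin(a)],[np.sin(a),np.cos(a)]])
        # 1 px = 0.5 mm ; x -140..140, y -60..60
        X,Y=np.meshgrid(np.arange(-140,140,.5)/1e3,np.arange(-50,50,.5)/1e3)
        W=np.stack([X,-Y],-1)@R.T+[x0,y0]
        W=np.dstack([W,np.full(X.shape,.028)])
        Cc=(W-c['pose'][:3,3])@c['pose'][:3,:3]
        q=np.stack([Cc[...,0]/-Cc[...,2],-Cc[...,1]/-Cc[...,2]],-1)
        r2=(q**2).sum(-1,keepdims=True); q=q*(1+c['k1']*r2)
        u=(q[...,0]*c['K'][0,0]+c['K'][0,2]).astype(np.float32); v=(q[...,1]*c['K'][1,1]+c['K'][1,2]).astype(np.float32)
        im=cv2.remap(p,u,v,cv2.INTER_LINEAR); im=cv2.convertScaleAbs(im,alpha=1.6)
        f=lambda x,y:(int((x+140)*2),int((50-y)*2))
        cv2.rectangle(im,f(-114,30),f(114,-30),(0,255,255),1)
        for x in(-56,0,56): cv2.line(im,f(x,30),f(x,-30),(0,255,0),1)
        out.append(im)
cv2.imwrite('pics/rect.png',np.vstack([np.vstack(out[:2]),np.vstack(out[2:])])[:, :])
im=np.vstack([out[0],out[2]]);cv2.imwrite('pics/rectg.png',im); cv2.imwrite('pics/rectp.png',np.vstack([out[1],out[3]]))
```

```text
(no output)
```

View pics/rectg.png

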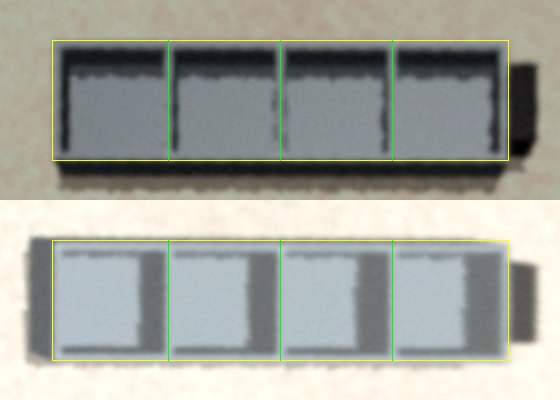

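View pics/rectp.png

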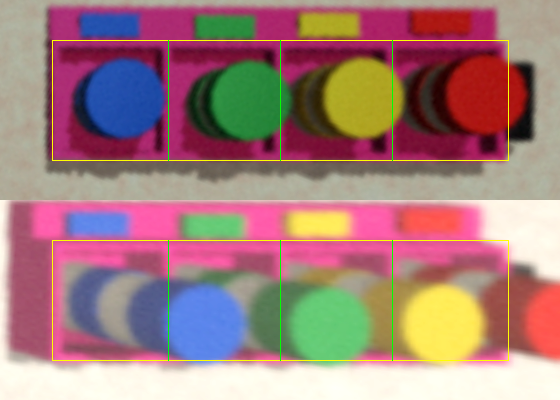

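Grey rack: the outline (yellow) sits on its rim within about 1 mm in both views, at (0.578, 0.189) with yaw −48.4°. The pink rack's jars run blue, green, yellow, red towards the tab. Next come the moves.

```bash
cat > g.py <<'E'
import sys, numpy as np
from scipy.spatial.transform import Rotation as R
from workcell import telemetry
J={'red':(.526,-.220),'yellow':(.504,-.168),'green':(.484,-.1195),'blue':(.4637,-.065)}
o=np.array([.578,.189]); e=np.array([np.cos(np.radians(-48.4)),np.sin(np.radians(-48.4))])
G={'red':o-.084*e,'yellow':o-.028*e,'green':o+.028*e,'blue':o+.084*e}
def go(xy,z,yaw):
    s=telemetry.get_state(); q=s['ee_rot']; C=R.from_quat([q[1],q[2],q[3],q[0]])
    a=np.radians(yaw); T=R.from_matrix(np.array([[np.cos(a),np.sin(a),0],[np.sin(a),-np.cos(a),0],[0,0,-1]]))
    rv=(C.inv()*T).as_rotvec(degrees=True); t=C.inv().apply(np.array([*xy,z])-s['eef_pos'])*1000
    print('turn',rv.round(1),'shift',t.round(1),'t',round(s['time'],2),'pos',s['eef_pos'].round(4),'op',round(s['opening'],3),'F',np.round(s['force'],1))
if __name__=='__main__':
    w,c,z=sys.argv[1:4]; go((J if w=='p' else G)[c],float(z),21.3 if w=='p' else 41.6)
E
python3 g.py p red .19
```

```text
turn [ -0.   -0.  -85.3] shift [-221.7 -376.3   27.3] t 1.5 pos [ 0.285  -0.5842  0.2173] op 1.0 F [-0.3 -0.3 -0.3]
```

Emit:
step_arm:
  moves:
    - [0,0,-7,-18,-31,2,85]
    - [0,0,-14,-37,-63,4,85]
    - [0,0,-21,-55,-94,6,85]
    - [0,0,-28,-74,-125,9,85]
    - [0,0,-35,-92,-157,11,85]
    - [0,0,-42,-111,-188,13,85]
    - [0,0,-49,-129,-219,16,85]
    - [0,0,-56,-148,-250,18,85]

```text
time: 2.17
eef_pos: [0.4455, -0.3403, 0.1995]
ee_rot: [0.0, 0.998, -0.067, 0.0]
force: [1.1, -0.2, -0.1]
opening: 0.994
```

```bash
python3 g.py p red .14
```

```text
turn [  0.  -0. -29.] shift [  63.7 -130.    59.4] t 2.17 pos [ 0.4455 -0.3403  0.1995] op 0.994 F [ 1.1 -0.2 -0.1]
```

Emit:
step_arm:
  moves:
    - [0,0,-7,16,-32,12,85]
    - [0,0,-14,32,-65,25,85]
    - [0,0,-21,48,-97,40,85]
    - [0,0,-29,64,-130,55,85]
    - [0,0,-29,64,-130,59,85]
    - [0,0,-29,64,-130,59,85]
    - [0,0,-29,64,-130,59,85]

```text
time: 2.75
eef_pos: [0.526, -0.222, 0.14]
ee_rot: [-0.0, 0.983, 0.182, -0.0]
force: [-0.9, -1.2, -0.2]
opening: 0.995
```

```bash
python3 g.py p red .055
python3 - <<'E'
from h import *
for n in ('top','side'):
    p,_=imaging.snapshot(n); cv2.imwrite(f'pics/{n}1.png',p)
E
```

```text
turn [-0.   0.  -0.3] shift [ 0.8 -1.8 85. ] t 2.75 pos [ 0.526 -0.222  0.14 ] op 0.995 F [-0.9 -1.2 -0.2]
```

View pics/side1.png

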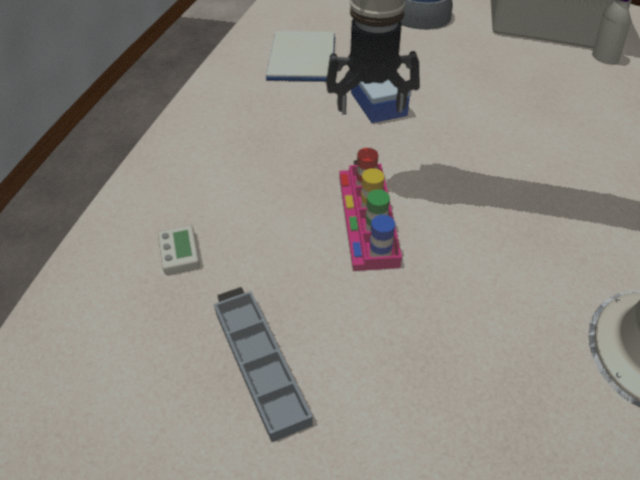

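```bash
cat >> h.py <<'E'
def proj(n,P):
    c=imaging.camera_params(n); C=(np.array(P)-c['pose'][:3,3])@c['pose'][:3,:3]
    q=np.array([C[0]/-C[2],-C[1]/-C[2]]); q=q*(1+c['k1']*(q@q)); return (q*c['K'][0,0]+[c['K'][0,2],c['K'][1,2]]).round(1)
E
python3 - <<'E'
from h import *
print(telemetry.get_state()['eef_pos'])
for n in('side','top'): print(proj(n,[.526,-.222,.14]),proj(n,[.526,-.222,.15]),proj(n,[.526,-.22,.077]))
E
```

```text
[ 0.5258523  -0.22366428  0.14070793]
[369.1 124.3] [369.3 119.5] [367.1 154.1]
[500.3 230.4] [503.3 228.8] [482.1 239.1]
```

View pics/top1.png

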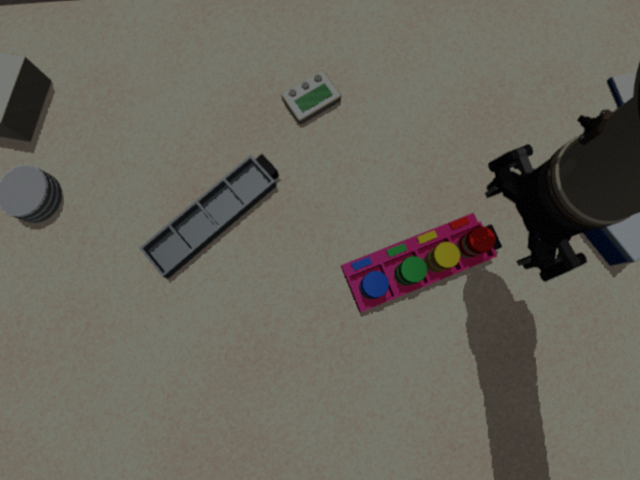

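Run:
```python
from h import *
s=telemetry.get_state(); print(s['eef_pos'],s['joint_positions'])
p,d,w=cloud('side')
m=(np.abs(w[...,0]-.526)<.08)&(np.abs(w[...,1]+.22)<.07)&(w[...,2]>.09)
v,u=np.where(m); P=w[m]
i=np.argsort(P[:,2])[:400:40]; print(np.c_[u[i],v[i],(P[i]*1000).round()])
c=cv2.resize(p[40:180,290:450],None,fx=5,fy=4,interpolation=cv2.INTER_CUBIC);cv2.imwrite('pics/c1.png',cv2.convertScaleAbs(c,alpha=1.5))
```

```text
[ 0.5258523  -0.22366428  0.14070793] [ 0.97179335  0.54754856 -0.81143856  1.81247337  0.4715201   0.985587
  0.32792187]
[[ 341.  111.  572. -209.  167.]
 [ 343.  111.  565. -198.  176.]
 [ 340.  108.  570. -198.  180.]
 [ 405.  103.  472. -238.  184.]
 [ 339.  103.  573. -201.  187.]
 [ 400.  101.  479. -229.  192.]
 [ 399.   99.  481. -230.  195.]
 [ 341.   98.  570. -200.  199.]
 [ 343.   97.  566. -197.  203.]
 [ 337.   94.  575. -196.  208.]]
```

View pics/c1.png

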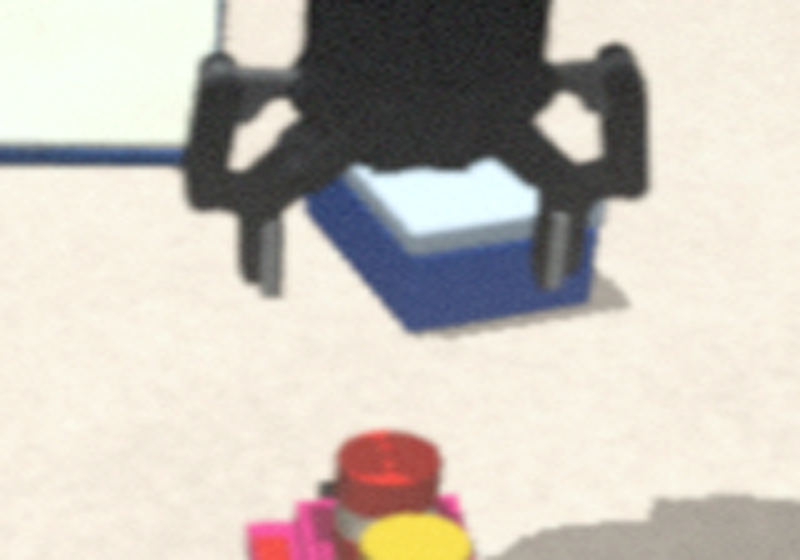

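Run:
```python
from h import *
a=np.radians(21.3); x=np.array([np.cos(a),np.sin(a)]); y=np.array([-np.sin(a),np.cos(a)])
for z in(.145,.155,.165,.175):
  print(z,[proj(n,[*(np.array([.526,-.2235])+s*.045*x+k*.011*y),z]) for n in('side',) for s in(1,-1) for k in (1,-1)],[proj('top',[*(np.array([.526,-.2235])+s*.045*x),z]) for s in (1,-1)])
p=cv2.imread('pics/top1.png');c=cv2.resize(p[130:300,450:640],None,fx=4,fy=3.5,interpolation=cv2.INTER_CUBIC);cv2.imwrite('pics/c2.png',cv2.convertScaleAbs(c,alpha=2.5))
```

```text
0.145 [array([343.3, 126.7]), array([341.9, 118.8]), array([397.1, 124.2]), array([394.9, 116.4])] [array([488. , 198.2]), array([518.1, 261.8])]
0.155 [array([343.4, 121.8]), array([342. , 113.9]), array([397.6, 119.3]), array([395.3, 111.5])] [array([490.8, 196.1]), array([521.4, 260.8])]
0.165 [array([343.5, 116.8]), array([342.1, 109. ]), array([398.1, 114.4]), array([395.8, 106.7])] [array([493.6, 193.9]), array([524.9, 259.7])]
0.175 [array([343.6, 111.8]), array([342.2, 104. ]), array([398.5, 109.4]), array([396.2, 101.7])] [array([496.6, 191.7]), array([528.5, 258.6])]
```

View pics/c2.png

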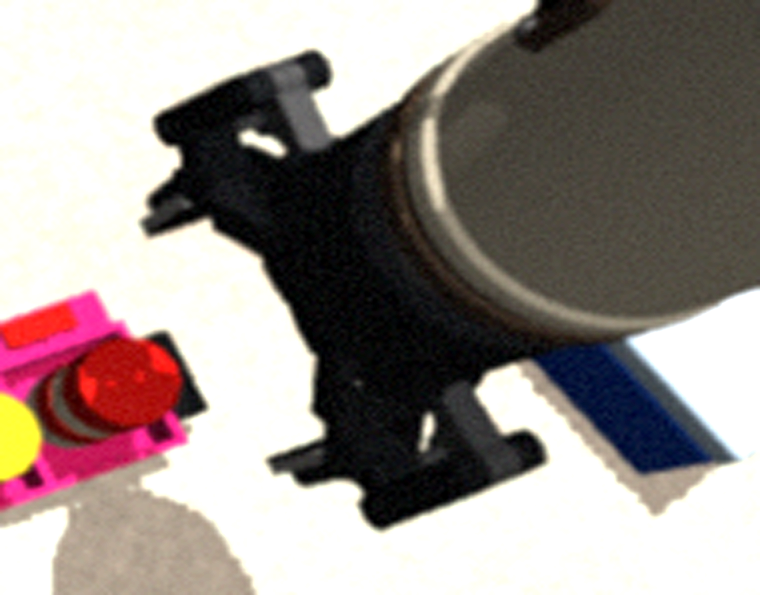

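The fingertips look about 25 mm higher than the state implies: side tips are at (344,114) and (400,112), where I expected row ≈126. I'll close the gripper in the air and measure again before going down.

Emit:
step_arm:
  moves:
    - [0,0,0,0,0,0,0]
    - [0,0,0,0,0,0,0]
    - [0,0,0,0,0,0,0]
    - [0,0,0,0,0,0,0]
    - [0,0,0,0,0,0,0]
    - [0,0,0,0,0,0,0]
    - [0,0,0,0,0,0,0]
    - [0,0,0,0,0,0,0]

```text
time: 3.57
eef_pos: [0.5263, -0.2217, 0.1403]
ee_rot: [-0.0, 0.983, 0.182, 0.0]
force: [-0.1, 0.7, -0.2]
opening: -0.001
```

Run:
```python
from h import *
s=telemetry.get_state(); print(s['eef_pos'],s['opening'],proj('side',[.526,-.2235,.132]),proj('top',[.526,-.2235,.132]))
p,d,w=cloud('side')
m=(np.abs(w[...,0]-.526)<.08)&(np.abs(w[...,1]+.22)<.07)&(w[...,2]>.09)
v,u=np.where(m); P=w[m]
i=np.argsort(P[:,2])[:200:20]; print(np.c_[u[i],v[i],(P[i]*1000).round()])
c=cv2.resize(p[40:180,290:450],None,fx=5,fy=4,interpolation=cv2.INTER_CUBIC);cv2.imwrite('pics/c3.png',cv2.convertScaleAbs(c,alpha=1.5))
p,d,w=cloud('top')
m=(np.abs(w[...,0]-.526)<.08)&(np.abs(w[...,1]+.22)<.07)&(w[...,2]>.09)
v,u=np.where(m); P=w[m]
i=np.argsort(P[:,2])[:200:20]; print(np.c_[u[i],v[i],(P[i]*1000).round()])
c=cv2.resize(p[130:300,450:640],None,fx=4,fy=3.5,interpolation=cv2.INTER_CUBIC);cv2.imwrite('pics/c4.png',cv2.convertScaleAbs(c,alpha=2.5))
```

```text
[ 0.52627571 -0.22170316  0.1403181 ] -0.0012942676949471875 [369.  127.6] [499.1 231.6]
[[ 374.  120.  517. -217.  154.]
 [ 364.  117.  533. -212.  160.]
 [ 377.  115.  513. -221.  163.]
 [ 375.  116.  515. -214.  165.]
 [ 371.  115.  522. -212.  167.]
 [ 377.  112.  514. -220.  169.]
 [ 377.  111.  514. -220.  171.]
 [ 364.  111.  533. -210.  174.]
 [ 366.  110.  530. -211.  176.]
 [ 363.  107.  536. -215.  178.]]
[[ 502.  234.  518. -218.  155.]
 [ 499.  231.  521. -212.  161.]
 [ 498.  219.  536. -211.  164.]
 [ 498.  218.  536. -209.  167.]
 [ 498.  224.  528. -208.  168.]
 [ 501.  220.  533. -211.  171.]
 [ 500.  223.  529. -209.  173.]
 [ 501.  216.  537. -210.  175.]
 [ 502.  216.  536. -210.  177.]
 [ 505.  228.  521. -212.  180.]]
```

View pics/c3.png

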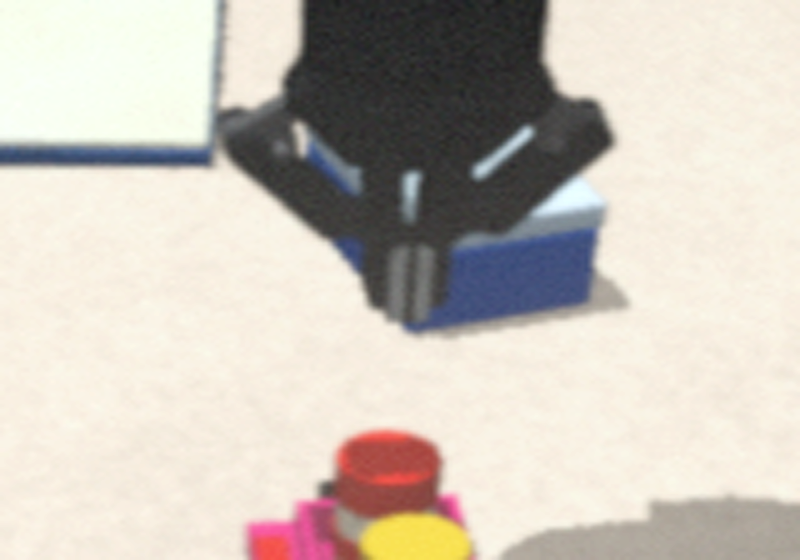

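View pics/c4.png

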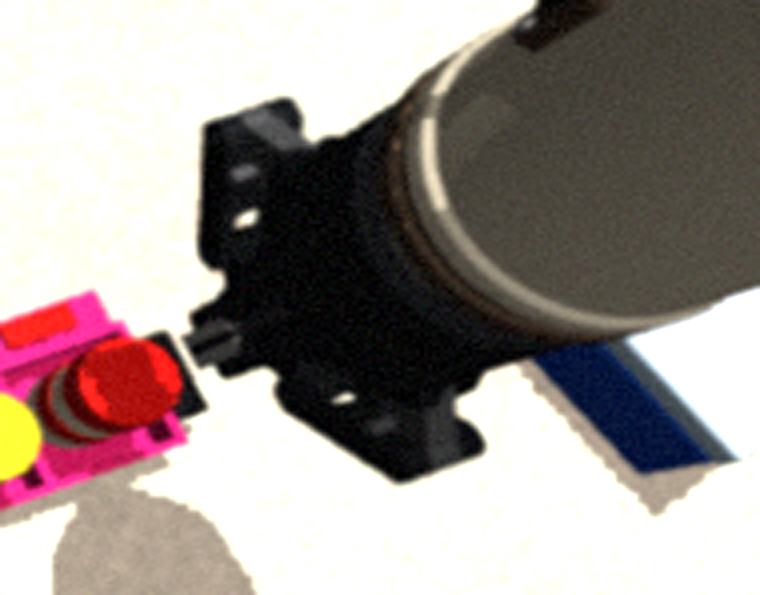

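Closed tips measure z ≈ 0.155 in both cameras with the TCP reported at 0.140. They should be 8 mm below the TCP but appear about 16 mm above it, a vertical discrepancy of about 24 mm; sideways they agree. I'll plan heights from the camera and descend in stages, checking each one.

Emit:
step_arm:
  moves:
    - [0,0,0,0,-1,0,85]
    - [0,0,0,0,-1,0,85]
    - [0,0,0,0,-1,0,85]
    - [0,0,0,0,-1,0,85]
    - [0,0,0,0,-1,20,85]
    - [0,0,0,0,-1,40,85]
    - [0,0,0,0,-1,60,85]
    - [0,0,0,0,-1,80,85]

```text
time: 4.33
eef_pos: [0.526, -0.221, 0.0596]
ee_rot: [0.0, 0.983, 0.182, 0.0]
force: [0.3, -0.4, 0.6]
opening: 0.992
```

```bash
python3 g.py p red .03
python3 - <<'E'
from h import *
p,d,w=cloud('side')
c=cv2.resize(p[60:200,290:450],None,fx=5,fy=4,interpolation=cv2.INTER_CUBIC);cv2.imwrite('pics/c5.png',cv2.convertScaleAbs(c,alpha=1.5))
E
```

```text
turn [ 0.  -0.  -0.3] shift [ 0.4 -1.  29.6] t 4.33 pos [ 0.526  -0.221   0.0596] op 0.992 F [ 0.3 -0.4  0.6]
```

View pics/c5.png

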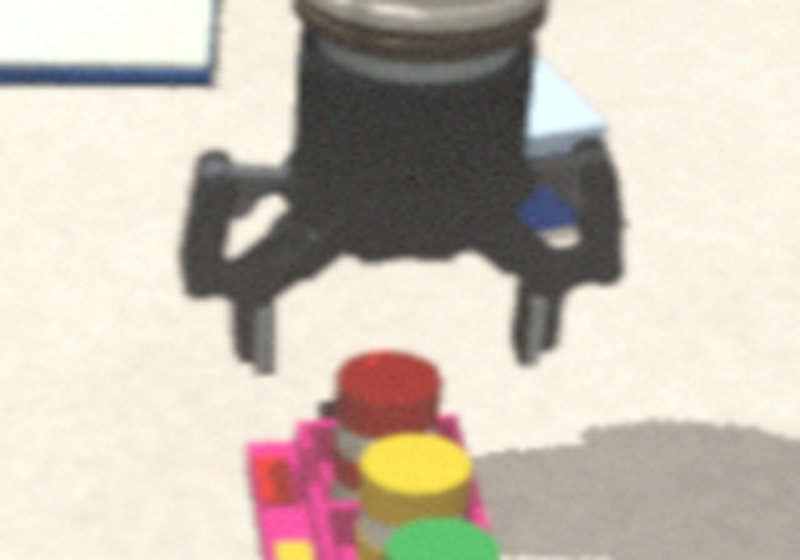

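As predicted, the tips (crop 263,370 and 530,362) are still just above the cap top (388,378). I'll descend 31 mm more and close.

Emit:
step_arm:
  moves:
    - [0,0,0,0,0,15,85]
    - [0,0,0,0,0,31,85]
    - [0,0,0,0,0,31,30]
    - [0,0,0,0,0,31,30]
    - [0,0,0,0,0,31,30]
    - [0,0,0,0,0,31,30]
    - [0,0,0,0,0,31,30]
    - [0,0,0,0,0,31,30]

```text
time: 5.05
eef_pos: [0.5272, -0.2212, 0.0308]
ee_rot: [0.001, 0.983, 0.182, 0.001]
force: [-0.6, -0.1, 6.4]
opening: 0.422
```

```bash
python3 g.py p red .15
python3 - <<'E'
from h import *
p,d,w=cloud('side')
c=cv2.resize(p[60:200,290:450],None,fx=5,fy=4,interpolation=cv2.INTER_CUBIC);cv2.imwrite('pics/c6.png',cv2.convertScaleAbs(c,alpha=1.5))
E
```

```text
turn [ 0.1 -0.1 -0.3] shift [  -0.5   -1.3 -119.2] t 5.05 pos [ 0.5272 -0.2212  0.0308] op 0.422 F [-0.6 -0.1  6.4]
```

View pics/c6.png

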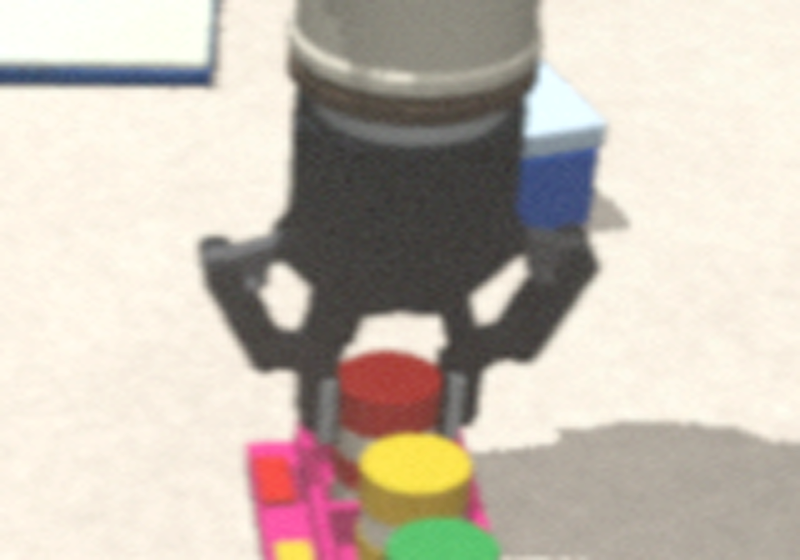

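Gripped: opening ≈36 mm, with the pads either side of the red cap. Next is the lift.

Emit:
step_arm:
  moves:
    - [0,0,0,0,0,-5,30]
    - [0,0,0,0,0,-15,30]
    - [0,0,0,0,0,-30,30]
    - [0,0,0,0,0,-48,30]
    - [0,0,0,0,0,-66,30]
    - [0,0,0,0,0,-80,30]
    - [0,0,0,0,0,-90,30]
    - [0,0,0,0,0,-90,30]

```text
time: 5.77
eef_pos: [0.5275, -0.2214, 0.1222]
ee_rot: [0.001, 0.983, 0.182, 0.002]
force: [0.8, -0.4, -1.0]
opening: 0.425
```

```bash
python3 g.py g red .12
```

```text
turn [  0.2  -0.1 -20.6] shift [ 164.6 -443.7    1.2] t 5.77 pos [ 0.5275 -0.2214  0.1222] op 0.425 F [ 0.8 -0.4 -1. ]
```

Emit:
step_arm:
  moves:
    - [0,0,-1,4,-11,0,30]
    - [0,0,-2,12,-32,0,30]
    - [0,0,-4,23,-63,0,30]
    - [0,0,-6,36,-98,0,30]
    - [0,0,-8,49,-133,0,30]
    - [0,0,-10,62,-168,0,30]
    - [0,0,-12,75,-203,0,30]
    - [0,0,-13,88,-238,0,30]

```text
time: 6.43
eef_pos: [0.521, 0.0353, 0.1183]
ee_rot: [-0.0, 0.956, 0.294, -0.001]
force: [1.3, 0.0, -0.9]
opening: 0.431
```

```bash
python3 g.py g red .12
```

```text
turn [-0.1  0.1 -7.4] shift [ 122.6 -178.4   -1.7] t 6.43 pos [0.521  0.0353 0.1183] op 0.431 F [ 1.3  0.  -0.9]
```

Emit:
step_arm:
  moves:
    - [0,0,-2,20,-29,-1,30]
    - [0,0,-3,40,-58,-1,30]
    - [0,0,-4,60,-87,-1,30]
    - [0,0,-5,78,-113,-1,30]
    - [0,0,-6,94,-137,-1,30]
    - [0,0,-7,108,-157,-1,30]
    - [0,0,-7.4,118,-171,-1,30]
    - [0,0,-7.4,122.6,-178.4,-1,30]

```text
time: 7.1
eef_pos: [0.5223, 0.2533, 0.1194]
ee_rot: [-0.001, 0.934, 0.356, -0.001]
force: [0.2, 0.8, -1.6]
opening: 0.429
```

```bash
python3 - <<'E'
from h import *
for n in('side','top'):
    p,d,w=cloud(n); cv2.imwrite(f'pics/{n}2.png',p)
print(telemetry.get_state()['opening'])
E
python3 g.py g red .031
```

```text
0.42541763045501346
turn [-0.1  0.   0. ] shift [-0.2 -0.4 88.6] t 7.2 pos [0.5228 0.2516 0.1196] op 0.425 F [-0.1 -0.7 -1.6]
```

View pics/side2.png

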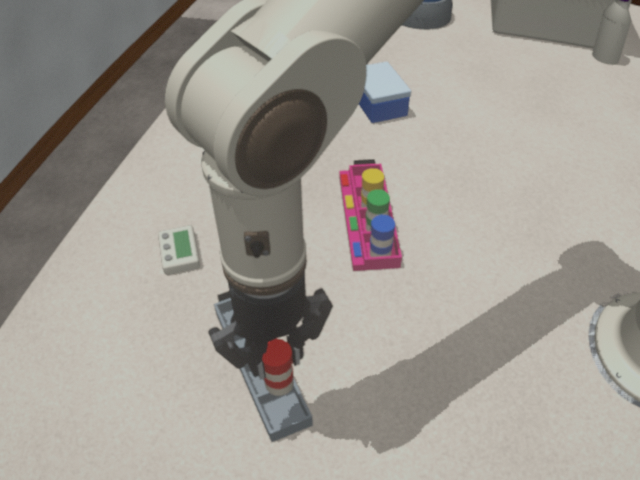

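View pics/top2.png

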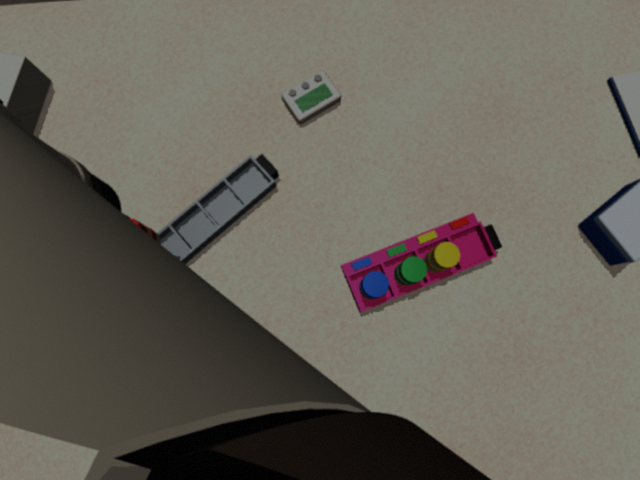

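Run:
```python
from h import *
for z in(.094,.144,.166): print(proj('side',[.5224,.2518,z]))
```

```text
[278.3 381.9]
[275.7 360.7]
[274.4 350.7]
```

Run:
```python
from h import *
p=cv2.imread('pics/side2.png')
c=cv2.resize(p[290:440,200:340],None,fx=4,fy=4,interpolation=cv2.INTER_CUBIC)
for z,col in((.094,(0,255,0)),(.144,(255,0,0)),(.166,(0,255,255))):
    for r in (.018,):
      for t in np.linspace(0,2*np.pi,40):
        q=proj('side',[.5226+r*np.cos(t),.2518+r*np.sin(t),z]); cv2.circle(c,tuple(int(k) for k in (q-[200,290])*4),1,col,-1)
cv2.imwrite('pics/c7.png',c)
```

```text
(no output)
```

View pics/c7.png

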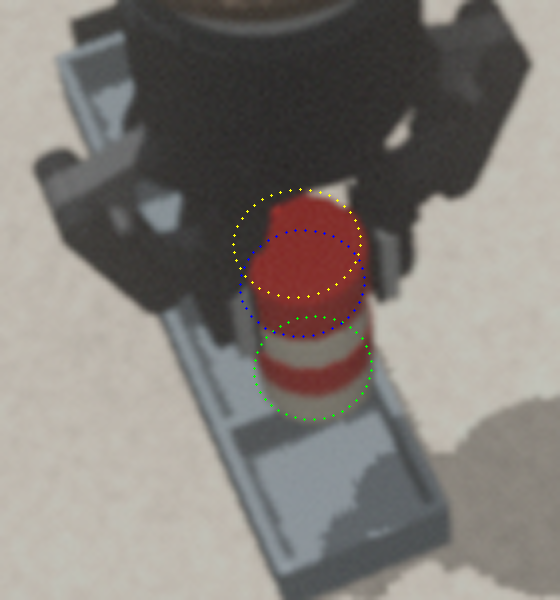

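The held red jar's base matches the predicted circle (crop ≈315,370), so it is over its compartment. I'll lower it in two stages.

Emit:
step_arm:
  moves:
    - [0,0,0,0,0,12,30]
    - [0,0,0,0,0,30,30]
    - [0,0,0,0,0,48,30]
    - [0,0,0,0,0,64,30]
    - [0,0,0,0,0,76,30]
    - [0,0,0,0,0,82,30]
    - [0,0,0,0,0,85,30]
    - [0,0,0,0,0,86,30]

```text
time: 7.87
eef_pos: [0.5245, 0.2492, 0.0339]
ee_rot: [-0.0, 0.935, 0.353, -0.0]
force: [0.1, -0.3, -0.8]
opening: 0.426
```

Emit:
step_arm:
  moves:
    - [0,0,0,0,0,1,30]
    - [0,0,0,0,0,1.5,30]
    - [0,0,0,0,0,2,30]
    - [0,0,0,0,0,2.5,30]
    - [0,0,0,0,0,2.5,30]

```text
time: 8.28
eef_pos: [0.5248, 0.2495, 0.0321]
ee_rot: [0.0, 0.935, 0.354, 0.0]
force: [0.1, -0.4, -1.1]
opening: 0.428
```

```bash
python3 - <<'E'
from h import *
print(telemetry.get_state()['joint_positions'].round(3))
p,d,w=cloud('side')
c=cv2.resize(p[290:440,200:340],None,fx=4,fy=4,interpolation=cv2.INTER_CUBIC)
for z,col in((.005,(0,255,0)),(.055,(255,0,0)),(.077,(0,255,255))):
    for r in (.018,):
      for t in np.linspace(0,2*np.pi,40):
        q=proj('side',[.5245+r*np.cos(t),.2493+r*np.sin(t),z]); cv2.circle(c,tuple(int(k) for k in (q-[200,290])*4),1,col,-1)
cv2.imwrite('pics/c8.png',c)
E
python3 g.py g red .03
```

```text
[ 0.101  0.744 -0.797  1.842  0.695  0.858 -0.32 ]
turn [ 0.  -0.  -0.2] shift [-0.3 -3.5  2.1] t 8.33 pos [0.5248 0.2494 0.0321] op 0.426 F [-1.1 -0.4 -0.7]
```

View pics/c8.png

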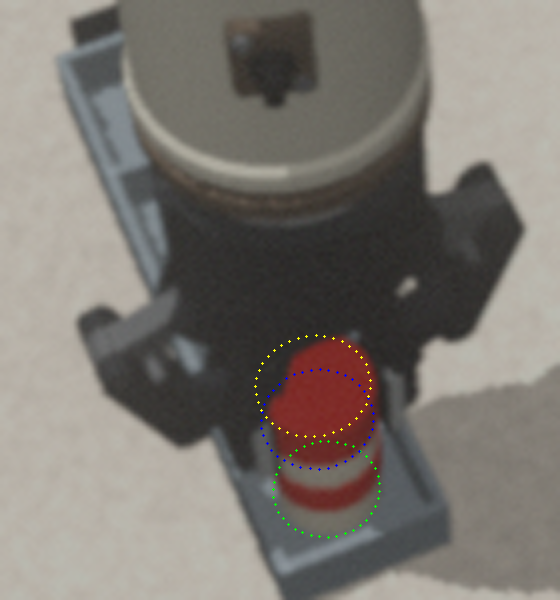

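Emit:
step_arm:
  moves:
    - [0,0,0,0,-1,0,30]
    - [0,0,0,0,-2,0.5,30]
    - [0,0,0,0,-3,1,30]
    - [0,0,0,0,-3,1,30]

```text
time: 8.67
eef_pos: [0.5225, 0.252, 0.0309]
ee_rot: [-0.0, 0.935, 0.354, 0.0]
force: [0.1, -0.1, -1.0]
opening: 0.429
```

Emit:
step_arm:
  moves:
    - [0,0,0,0,0,0.5,30]
    - [0,0,0,0,0,1,30]
    - [0,0,0,0,0,1,30]

```text
time: 8.92
eef_pos: [0.5225, 0.252, 0.0308]
ee_rot: [0.0, 0.935, 0.354, 0.0]
force: [-2.9, -1.3, 9.0]
opening: 0.428
```

Contact with the floor (force now +9 N). Next I open the gripper.

Emit:
step_arm:
  moves:
    - [0,0,0,0,0,-0.5,45]
    - [0,0,0,0,0,-0.5,60]
    - [0,0,0,0,0,-0.5,75]
    - [0,0,0,0,0,-0.5,80]
    - [0,0,0,0,0,-0.5,80]
    - [0,0,0,0,0,-10,80]
    - [0,0,0,0,0,-30,80]
    - [0,0,0,0,0,-60,80]

```text
time: 9.58
eef_pos: [0.5208, 0.2506, 0.0887]
ee_rot: [-0.0, 0.935, 0.354, -0.002]
force: [-0.0, 0.1, 0.5]
opening: 0.935
```

```bash
python3 - <<'E'
from h import *
p,d,w=cloud('side'); cv2.imwrite('pics/side3.png',p)
E
python3 g.py p yellow .125
```

```text
turn [ 0.  -0.3 20.1] shift [-294.4  302.5  -30.3] t 9.63 pos [0.5245 0.2537 0.0958] op 0.939 F [0.5 2.  3.3]
```

View pics/side3.png

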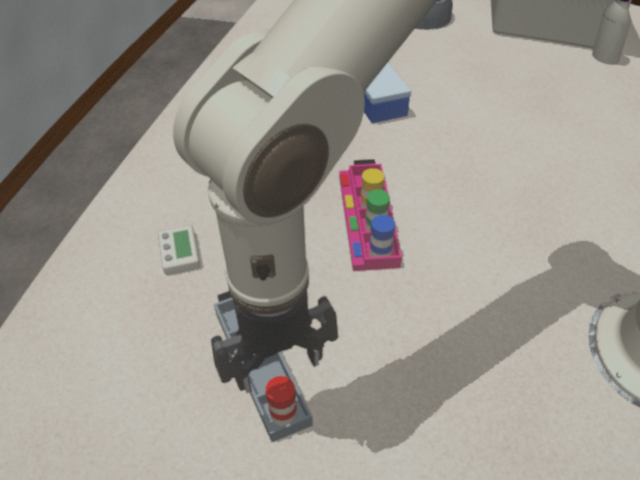

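The red jar stands upright in the end compartment, around (281,400). Next is yellow.

Emit:
step_arm:
  moves:
    - [0,0,0,0,0,-30,85]
    - [0,0,4,-28,28,-30,85]
    - [0,0,7,-56,57,-30,85]
    - [0,0,10,-84,86,-30,85]
    - [0,0,13,-112,115,-30,85]
    - [0,0,16,-140,144,-30,85]
    - [0,0,19,-168,173,-30,85]
    - [0,0,20,-196,201,-30,85]

```text
time: 10.3
eef_pos: [0.5086, -0.0308, 0.1207]
ee_rot: [0.0, 0.983, 0.184, 0.001]
force: [0.8, 0.0, -0.1]
opening: 0.994
```

```bash
python3 g.py p yellow .11
```

```text
turn [ 0.1 -0.1 -0. ] shift [-54.  126.2  10.7] t 10.3 pos [ 0.5086 -0.0308  0.1207] op 0.994 F [ 0.8  0.  -0.1]
```

Emit:
step_arm:
  moves:
    - [0,0,0,-14,33,3,85]
    - [0,0,0,-28,66,6,85]
    - [0,0,0,-41,96,8,85]
    - [0,0,0,-50,117,10,85]
    - [0,0,0,-54,126,10,85]
    - [0,0,0,-54,126,10,85]

```text
time: 10.8
eef_pos: [0.504, -0.1687, 0.11]
ee_rot: [0.0, 0.983, 0.183, -0.0]
force: [-0.0, -0.1, 0.1]
opening: 0.994
```

```bash
python3 g.py p yellow .032
python3 - <<'E'
from h import *
p,d,w=cloud('top')
c=cv2.resize(p[180:330,340:540],None,fx=4,fy=4,interpolation=cv2.INTER_CUBIC);cv2.imwrite('pics/c9.png',cv2.convertScaleAbs(c,alpha=2))
E
```

```text
turn [ 0.   0.  -0.2] shift [ 0.3 -0.7 78. ] t 10.8 pos [ 0.504  -0.1687  0.11  ] op 0.994 F [-0.  -0.1  0.1]
```

View pics/c9.png

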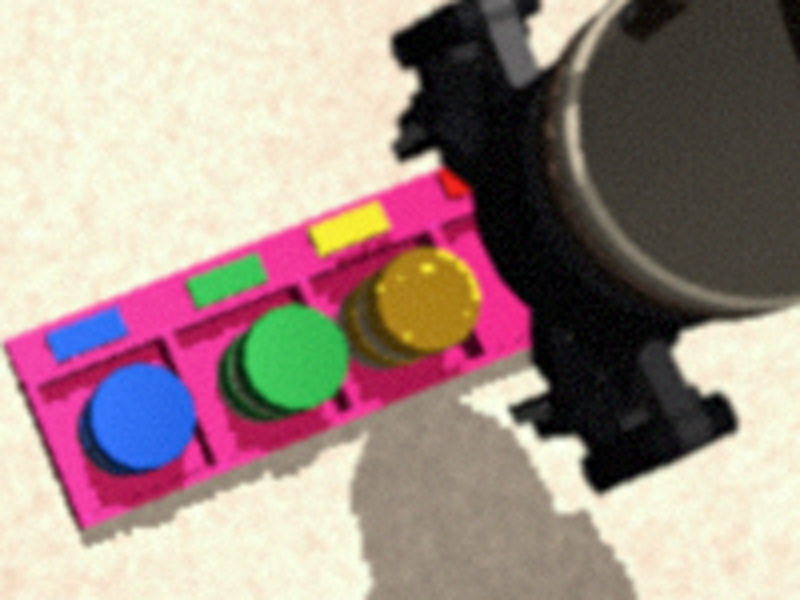

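Aligned: the jaws straddle yellow (430,300), and the fingers at (400,150) and (530,410) are clear of the neighbours.

Emit:
step_arm:
  moves:
    - [0,0,0,0,0,30,85]
    - [0,0,0,0,0,60,85]
    - [0,0,0,0,0,77,85]
    - [0,0,0,0,0,77,55]
    - [0,0,0,0,0,77,30]
    - [0,0,0,0,0,77,30]
    - [0,0,0,0,0,77,30]
    - [0,0,0,0,0,77,30]

```text
time: 11.52
eef_pos: [0.5058, -0.1655, 0.0347]
ee_rot: [0.001, 0.983, 0.186, 0.001]
force: [-0.9, 2.3, 5.7]
opening: 0.432
```

Emit:
step_arm:
  moves:
    - [0,0,0,0,0,0,30]
    - [0,0,0,0,0,-2,30]
    - [0,0,0,0,0,-10,30]
    - [0,0,0,0,0,-25,30]
    - [0,0,0,0,0,-45,30]
    - [0,0,0,0,0,-65,30]
    - [0,0,0,0,0,-82,30]
    - [0,0,0,0,0,-90,30]

```text
time: 12.18
eef_pos: [0.5055, -0.1662, 0.1256]
ee_rot: [0.001, 0.983, 0.186, 0.001]
force: [0.5, 0.1, 0.2]
opening: 0.423
```

```bash
python3 g.py g yellow .125
```

```text
turn [  0.2  -0.1 -20.2] shift [ 1.874e+02 -3.305e+02  2.000e-01] t 12.18 pos [ 0.5055 -0.1662  0.1256] op 0.423 F [0.5 0.1 0.2]
```

Emit:
step_arm:
  moves:
    - [0,0,-1,6,-11,-2,30]
    - [0,0,-3,19,-33,-3,30]
    - [0,0,-5,37,-65,-3,30]
    - [0,0,-7,55,-97,-3,30]
    - [0,0,-9,73,-129,-3,30]
    - [0,0,-11,91,-160,-3,30]
    - [0,0,-13,108,-190,-3,30]
    - [0,0,-15,123,-218,-2,30]

```text
time: 12.85
eef_pos: [0.5384, 0.0852, 0.1243]
ee_rot: [-0.0, 0.949, 0.314, -0.0]
force: [-0.1, 0.6, -0.1]
opening: 0.431
```

```bash
python3 g.py g yellow .125
```

```text
turn [-0.1  0.  -5. ] shift [ 91.2 -87.6  -0.6] t 12.85 pos [0.5384 0.0852 0.1243] op 0.431 F [-0.1  0.6 -0.1]
```

Emit:
step_arm:
  moves:
    - [0,0,-1,18,-17,0,30]
    - [0,0,-2,38,-37,0,30]
    - [0,0,-3,57,-55,0,30]
    - [0,0,-4,72,-70,0,30]
    - [0,0,-5,83,-80,0,30]
    - [0,0,-5,89,-85,0,30]
    - [0,0,-5,91,-87.6,0,30]
    - [0,0,-5,91,-87.6,0,30]

```text
time: 13.52
eef_pos: [0.5597, 0.2072, 0.1242]
ee_rot: [-0.0, 0.935, 0.354, -0.001]
force: [-0.1, 0.1, -1.1]
opening: 0.424
```

```bash
python3 - <<'E'
from h import *
p,d,w=cloud('side'); s=telemetry.get_state(); e=s['eef_pos']; print(e,proj('side',e))
x0,y0=200,220
c=cv2.resize(p[y0:y0+190,x0:x0+160],None,fx=4,fy=3.1,interpolation=cv2.INTER_CUBIC)
z0=.005+e[2]-.0335
for z,col in((z0,(0,255,0)),(z0+.072,(0,255,255))):
      for t in np.linspace(0,2*np.pi,40):
        q=proj('side',[e[0]+.018*np.cos(t),e[1]+.018*np.sin(t),z]); cv2.circle(c,tuple(int(k) for k in (q-[x0,y0])*[4,3.1]),1,col,-1)
cv2.imwrite('pics/c10.png',c)
E
python3 g.py g yellow .034
```

```text
[0.55995125 0.20603325 0.12423184] [260.4 331.2]
turn [-0.   0.1 -0.2] shift [ 2.3 -3.3 90.2] t 13.57 pos [0.56   0.206  0.1242] op 0.431 F [ 0.6 -1.5 -1.5]
```

View pics/c10.png

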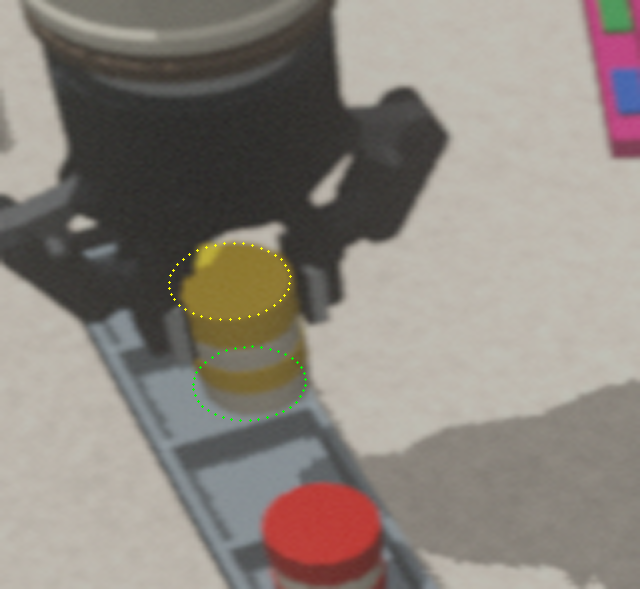

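Emit:
step_arm:
  moves:
    - [0,0,0,1,-2,10,30]
    - [0,0,0,2,-3,28,30]
    - [0,0,0,2,-3,46,30]
    - [0,0,0,2,-3,62,30]
    - [0,0,0,2,-3,74,30]
    - [0,0,0,2,-3,81,30]
    - [0,0,0,2,-3,85,30]
    - [0,0,0,2,-3,86,30]

```text
time: 14.23
eef_pos: [0.5597, 0.2099, 0.0381]
ee_rot: [-0.0, 0.935, 0.353, -0.0]
force: [0.1, 1.2, -0.9]
opening: 0.427
```

Emit:
step_arm:
  moves:
    - [0,0,0,0,0,0.5,30]
    - [0,0,0,0,0,1,30]
    - [0,0,0,0,0,1.5,30]
    - [0,0,0,0,0,1.5,30]

```text
time: 14.57
eef_pos: [0.5604, 0.2103, 0.0379]
ee_rot: [0.0, 0.935, 0.353, 0.001]
force: [0.3, -0.6, -1.1]
opening: 0.43
```

```bash
python3 g.py g yellow .034
```

```text
turn [ 0.  -0.1 -0.2] shift [-1.  -0.4  3.9] t 14.57 pos [0.5604 0.2103 0.0379] op 0.43 F [ 0.3 -0.6 -1.1]
```

Emit:
step_arm:
  moves:
    - [0,0,0,0,0,0.7,30]
    - [0,0,0,0,0,1.4,30]
    - [0,0,0,0,0,2,30]
    - [0,0,0,0,0,2,30]

```text
time: 14.9
eef_pos: [0.56, 0.2101, 0.0352]
ee_rot: [0.0, 0.935, 0.353, -0.0]
force: [0.1, 1.0, -0.7]
opening: 0.426
```

Emit:
step_arm:
  moves:
    - [0,0,0,0,0,0.5,30]
    - [0,0,0,0,0,1,30]
    - [0,0,0,0,0,1,30]

```text
time: 15.15
eef_pos: [0.5601, 0.2102, 0.0348]
ee_rot: [0.0, 0.935, 0.353, 0.0]
force: [-0.6, -1.8, 3.8]
opening: 0.431
```

Contact (+3.8 N). I'll release and retreat.

Emit:
step_arm:
  moves:
    - [0,0,0,0,0,0,45]
    - [0,0,0,0,0,0,60]
    - [0,0,0,0,0,0,75]
    - [0,0,0,0,0,0,80]
    - [0,0,0,0,0,0,80]
    - [0,0,0,0,0,-10,80]
    - [0,0,0,0,0,-30,80]
    - [0,0,0,0,0,-60,80]

```text
time: 15.82
eef_pos: [0.5581, 0.2093, 0.0932]
ee_rot: [-0.0, 0.935, 0.354, -0.002]
force: [1.1, 0.8, -0.2]
opening: 0.93
```

```bash
python3 - <<'E'
from h import *
p,d,w=cloud('side'); cv2.imwrite('pics/side4.png',p)
E
python3 g.py p green .125
```

```text
turn [ 0.  -0.3 20.1] shift [-277.8  196.8  -25.5] t 15.87 pos [0.5621 0.212  0.1006] op 0.932 F [1.2 1.2 2.9]
```

View pics/side4.png

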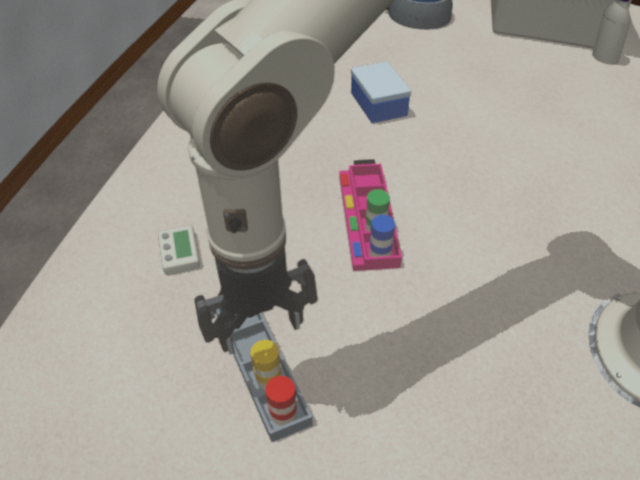

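Yellow (265,362) stands next to red (281,400). Next is green.

Emit:
step_arm:
  moves:
    - [0,0,0,0,0,-25,85]
    - [0,0,4,-34,24,-25,85]
    - [0,0,7,-68,48,-25,85]
    - [0,0,10,-102,72,-25,85]
    - [0,0,13,-135,96,-25,85]
    - [0,0,16,-168,119,-25,85]
    - [0,0,19,-200,142,-25,85]
    - [0,0,20,-230,163,-25,85]

```text
time: 16.53
eef_pos: [0.4948, -0.0666, 0.1201]
ee_rot: [0.001, 0.983, 0.184, 0.0]
force: [-0.1, -1.2, -0.1]
opening: 0.995
```

```bash
python3 g.py p green .11
```

```text
turn [ 0.1 -0.  -0.1] shift [-29.2  45.4  10.2] t 16.53 pos [ 0.4948 -0.0666  0.1201] op 0.995 F [-0.1 -1.2 -0.1]
```

Emit:
step_arm:
  moves:
    - [0,0,0,-14,22,3,85]
    - [0,0,0,-24,38,6,85]
    - [0,0,0,-29,45,10,85]
    - [0,0,0,-29,45,10,85]
    - [0,0,0,-29,45,10,85]

```text
time: 16.95
eef_pos: [0.4849, -0.1158, 0.1095]
ee_rot: [-0.0, 0.983, 0.186, 0.0]
force: [-0.7, 0.8, 0.4]
opening: 0.995
```

```bash
python3 g.py p green .032
python3 - <<'E'
from h import *
p,d,w=cloud('top')
c=cv2.resize(p[180:330,340:540],None,fx=4,fy=4,interpolation=cv2.INTER_CUBIC);cv2.imwrite('pics/c11.png',cv2.convertScaleAbs(c,alpha=2))
E
```

```text
turn [-0.  -0.   0.1] shift [-2.2  3.2 77.5] t 16.95 pos [ 0.4849 -0.1158  0.1095] op 0.995 F [-0.7  0.8  0.4]
```

View pics/c11.png

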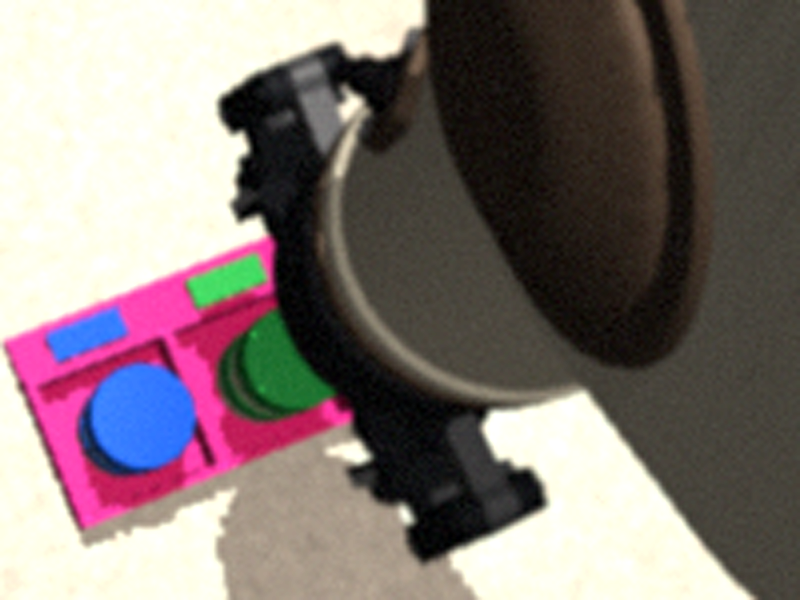

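Green (290,360) lies between the fingers (240,210) and (360,475). Going down.

Emit:
step_arm:
  moves:
    - [0,0,0,-2,3,25,85]
    - [0,0,0,-2,3,55,85]
    - [0,0,0,-2,3,76,85]
    - [0,0,0,-2,3,76,55]
    - [0,0,0,-2,3,76,30]
    - [0,0,0,-2,3,76,30]
    - [0,0,0,-2,3,76,30]
    - [0,0,0,-2,3,76,30]

```text
time: 17.67
eef_pos: [0.4856, -0.1199, 0.0351]
ee_rot: [0.001, 0.983, 0.186, 0.001]
force: [-0.9, 0.7, 4.8]
opening: 0.425
```

Emit:
step_arm:
  moves:
    - [0,0,0,0,0,0,30]
    - [0,0,0,0,0,-2,30]
    - [0,0,0,0,0,-10,30]
    - [0,0,0,0,0,-25,30]
    - [0,0,0,0,0,-45,30]
    - [0,0,0,0,0,-65,30]
    - [0,0,0,0,0,-82,30]
    - [0,0,0,0,0,-90,30]

```text
time: 18.33
eef_pos: [0.4852, -0.1206, 0.1261]
ee_rot: [0.001, 0.983, 0.186, 0.001]
force: [0.1, 0.1, -0.2]
opening: 0.427
```

```bash
python3 g.py g green .125
```

```text
turn [  0.2  -0.1 -20.2] shift [ 209.  -228.1    1. ] t 18.33 pos [ 0.4852 -0.1206  0.1261] op 0.427 F [ 0.1  0.1 -0.2]
```

Emit:
step_arm:
  moves:
    - [0,0,-1,8,-9,-3,30]
    - [0,0,-3,24,-26,-3,30]
    - [0,0,-5,47,-51,-3,30]
    - [0,0,-8,70,-76,-3,30]
    - [0,0,-11,93,-101,-3,30]
    - [0,0,-14,116,-126,-3,30]
    - [0,0,-16,138,-151,-3,30]
    - [0,0,-18,158,-172,-2,30]

```text
time: 19.0
eef_pos: [0.568, 0.1012, 0.1248]
ee_rot: [-0.001, 0.941, 0.339, -0.0]
force: [0.0, 0.9, -0.9]
opening: 0.427
```

```bash
python3 g.py g green .125
```

```text
turn [-0.1 -0.  -2. ] shift [ 64.7 -33.3  -0.1] t 19.0 pos [0.568  0.1012 0.1248] op 0.427 F [ 0.   0.9 -0.9]
```

Emit:
step_arm:
  moves:
    - [0,0,-1,18,-9,0,30]
    - [0,0,-2,36,-18,0,30]
    - [0,0,-2,50,-26,0,30]
    - [0,0,-2,60,-31,0,30]
    - [0,0,-2,64,-33,0,30]
    - [0,0,-2,64.7,-33.3,0,30]
    - [0,0,-2,64.7,-33.3,0,30]

```text
time: 19.58
eef_pos: [0.5968, 0.1639, 0.1249]
ee_rot: [0.0, 0.935, 0.353, -0.001]
force: [0.7, -0.3, -0.3]
opening: 0.427
```

```bash
cat > v.py <<'E'
import sys
from h import *
p,d,w=cloud('side'); s=telemetry.get_state(); e=s['eef_pos']
x0,y0=190,200
c=cv2.resize(p[y0:y0+190,x0:x0+160],None,fx=4,fy=3.1,interpolation=cv2.INTER_CUBIC)
z0=.005+e[2]-.034
for z,col in((z0,(0,255,0)),(z0+.072,(0,255,255))):
      for t in np.linspace(0,2*np.pi,40):
        q=proj('side',[e[0]+.018*np.cos(t),e[1]+.018*np.sin(t),z]); cv2.circle(c,tuple(int(k) for k in (q-[x0,y0])*[4,3.1]),1,col,-1)
cv2.imwrite(sys.argv[1],c)
E
python3 v.py pics/c12.png
python3 g.py g green .037
```

```text
turn [ 0.   0.1 -0.2] shift [ 3.2 -3.8 87.9] t 19.63 pos [0.5968 0.1632 0.1249] op 0.426 F [ 0.6 -0.7 -0.4]
```

View pics/c12.png

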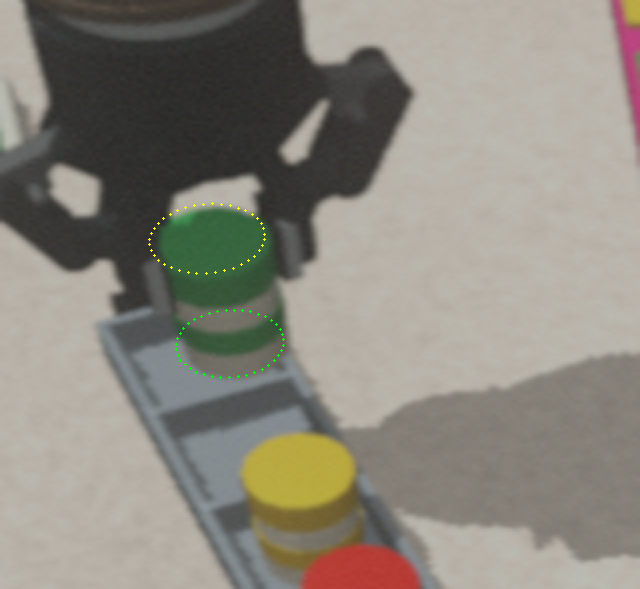

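Green's base (crop 232,345) matches the prediction. Lowering it now.

Emit:
step_arm:
  moves:
    - [0,0,0,1,-2,10,30]
    - [0,0,0,3,-4,28,30]
    - [0,0,0,3,-4,46,30]
    - [0,0,0,3,-4,62,30]
    - [0,0,0,3,-4,74,30]
    - [0,0,0,3,-4,82,30]
    - [0,0,0,3,-4,87,30]
    - [0,0,0,3,-4,87,30]

```text
time: 20.3
eef_pos: [0.5962, 0.169, 0.0372]
ee_rot: [-0.0, 0.935, 0.353, -0.001]
force: [0.4, 0.0, -0.9]
opening: 0.426
```

Emit:
step_arm:
  moves:
    - [0,0,0,0,0,0.5,30]
    - [0,0,0,0,0,1,30]
    - [0,0,0,0,0,1.5,30]
    - [0,0,0,0,0,1.5,30]

```text
time: 20.63
eef_pos: [0.5972, 0.1695, 0.0374]
ee_rot: [0.0, 0.935, 0.353, 0.001]
force: [-0.0, -0.5, -0.8]
opening: 0.425
```

```bash
python3 g.py g green .034
```

```text
turn [ 0.  -0.1 -0.2] shift [-1.4  0.7  3.4] t 20.63 pos [0.5972 0.1695 0.0374] op 0.425 F [-0.  -0.5 -0.8]
```

Emit:
step_arm:
  moves:
    - [0,0,0,-1,0,0.5,30]
    - [0,0,0,-1,0,1,30]
    - [0,0,0,-1,0,1.5,30]
    - [0,0,0,-1,0,1.5,30]

```text
time: 20.97
eef_pos: [0.596, 0.1686, 0.0353]
ee_rot: [0.0, 0.935, 0.353, 0.0]
force: [-0.3, 0.5, 0.8]
opening: 0.426
```

Emit:
step_arm:
  moves:
    - [0,0,0,0,0,0.5,30]
    - [0,0,0,0,0,1,30]
    - [0,0,0,0,0,1,30]

```text
time: 21.22
eef_pos: [0.5961, 0.1686, 0.0352]
ee_rot: [0.0, 0.935, 0.353, 0.0]
force: [-2.6, -1.1, 6.6]
opening: 0.423
```

Emit:
step_arm:
  moves:
    - [0,0,0,0,0,-0.5,45]
    - [0,0,0,0,0,-0.5,60]
    - [0,0,0,0,0,-0.5,75]
    - [0,0,0,0,0,-0.5,80]
    - [0,0,0,0,0,-0.5,80]
    - [0,0,0,0,0,-10,80]
    - [0,0,0,0,0,-30,80]
    - [0,0,0,0,0,-60,80]

```text
time: 21.88
eef_pos: [0.594, 0.1679, 0.093]
ee_rot: [-0.0, 0.935, 0.354, -0.002]
force: [-0.1, -0.4, 0.1]
opening: 0.939
```

```bash
python3 - <<'E'
from h import *
p,d,w=cloud('side'); cv2.imwrite('pics/side5.png',p)
E
python3 g.py p blue .125
```

```text
turn [ 0.1 -0.3 20.1] shift [-256.5   87.4  -25.5] t 21.93 pos [0.5983 0.1703 0.1007] op 0.937 F [1.1 1.2 2.8]
```

View pics/side5.png

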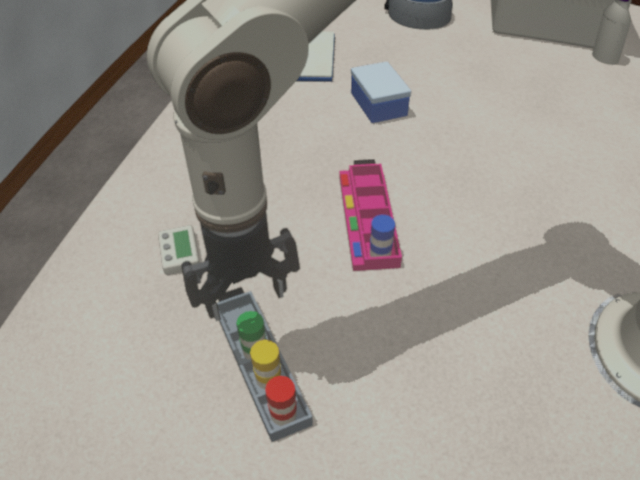

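Green (250,328) is placed. The last jar is blue, at (382,235).

Emit:
step_arm:
  moves:
    - [0,0,0,0,0,-25,85]
    - [0,0,4,-36,12,-25,85]
    - [0,0,7,-72,25,-25,85]
    - [0,0,10,-108,37,-25,85]
    - [0,0,13,-143,49,-25,85]
    - [0,0,16,-178,61,-25,85]
    - [0,0,19,-210,72,-25,85]
    - [0,0,20,-235,80,-25,85]

```text
time: 22.6
eef_pos: [0.4711, -0.0495, 0.1197]
ee_rot: [0.001, 0.983, 0.183, -0.0]
force: [-0.6, -0.8, -0.1]
opening: 0.992
```

```bash
python3 g.py p blue .11
```

```text
turn [ 0.1  0.  -0.2] shift [-12.5  11.8   9.7] t 22.6 pos [ 0.4711 -0.0495  0.1197] op 0.992 F [-0.6 -0.8 -0.1]
```

Emit:
step_arm:
  moves:
    - [0,0,0,-7,6,4,85]
    - [0,0,0,-12,11,8,85]
    - [0,0,0,-12.5,11.8,10,85]
    - [0,0,0,-12.5,11.8,10,85]
    - [0,0,0,-12.5,11.8,10,85]

```text
time: 23.02
eef_pos: [0.4662, -0.0605, 0.1094]
ee_rot: [-0.001, 0.982, 0.187, 0.0]
force: [0.6, -0.1, 0.3]
opening: 0.998
```

```bash
python3 g.py p blue .034
python3 - <<'E'
from h import *
p,d,w=cloud('side')
c=cv2.resize(p[150:300,300:460],None,fx=4,fy=4,interpolation=cv2.INTER_CUBIC);cv2.imwrite('pics/c13.png',c)
E
```

```text
turn [-0.1 -0.1  0.2] shift [-4.   3.3 75.4] t 23.02 pos [ 0.4662 -0.0605  0.1094] op 0.998 F [ 0.6 -0.1  0.3]
```

View pics/c13.png

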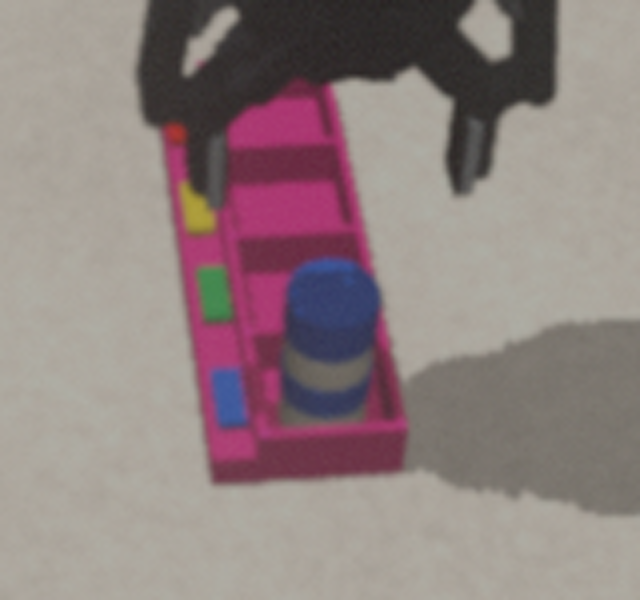

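Blue (crop 332,290) stands between the jaws. I'll go down with a small correction and grip.

Emit:
step_arm:
  moves:
    - [0,0,0,-4,3,25,85]
    - [0,0,0,-4,3,55,85]
    - [0,0,0,-4,3,75,85]
    - [0,0,0,-4,3,75,55]
    - [0,0,0,-4,3,75,30]
    - [0,0,0,-4,3,75,30]
    - [0,0,0,-4,3,75,30]
    - [0,0,0,-4,3,75,30]

```text
time: 23.73
eef_pos: [0.4644, -0.0662, 0.036]
ee_rot: [0.001, 0.983, 0.186, 0.002]
force: [-0.5, 1.6, 3.9]
opening: 0.424
```

Emit:
step_arm:
  moves:
    - [0,0,0,0,0,0,30]
    - [0,0,0,0,0,-2,30]
    - [0,0,0,0,0,-10,30]
    - [0,0,0,0,0,-25,30]
    - [0,0,0,0,0,-45,30]
    - [0,0,0,0,0,-65,30]
    - [0,0,0,0,0,-82,30]
    - [0,0,0,0,0,-90,30]

```text
time: 24.4
eef_pos: [0.4638, -0.0668, 0.1268]
ee_rot: [0.001, 0.983, 0.186, 0.001]
force: [0.6, 0.9, -1.4]
opening: 0.421
```

```bash
python3 g.py g blue .125
```

```text
turn [  0.1  -0.1 -20.2] shift [ 228.7 -117.6    2.1] t 24.4 pos [ 0.4638 -0.0668  0.1268] op 0.421 F [ 0.6  0.9 -1.4]
```

Emit:
step_arm:
  moves:
    - [0,0,-1,8,-4,-3,30]
    - [0,0,-3,25,-13,-3,30]
    - [0,0,-6,50,-26,-3,30]
    - [0,0,-9,78,-40,-3,30]
    - [0,0,-12,106,-54,-3,30]
    - [0,0,-15,134,-69,-3,30]
    - [0,0,-17,160,-82,-3,30]
    - [0,0,-19,184,-94,-1,30]

```text
time: 25.07
eef_pos: [0.6005, 0.0904, 0.1245]
ee_rot: [-0.0, 0.938, 0.347, -0.0]
force: [0.3, -0.1, -1.0]
opening: 0.425
```

```bash
python3 g.py g blue .125
```

```text
turn [-0.  0. -1.] shift [48.5 -5.5 -0.5] t 25.07 pos [0.6005 0.0904 0.1245] op 0.425 F [ 0.3 -0.1 -1. ]
```

Emit:
step_arm:
  moves:
    - [0,0,-1,16,-2,0,30]
    - [0,0,-1,31,-4,0,30]
    - [0,0,-1,42,-5,0,30]
    - [0,0,-1,47,-5.5,0,30]
    - [0,0,-1,48.5,-5.5,0,30]
    - [0,0,-1,48.5,-5.5,0,30]

```text
time: 25.57
eef_pos: [0.6327, 0.1236, 0.1248]
ee_rot: [0.0, 0.935, 0.354, -0.0]
force: [0.1, -1.2, -1.3]
opening: 0.427
```

```bash
python3 v.py pics/c14.png
python3 g.py g blue .038
```

```text
turn [ 0.   0.1 -0.2] shift [ 3.1 -1.7 86.9] t 25.62 pos [0.6326 0.123  0.125 ] op 0.425 F [-0.2  0.5 -1.1]
```

View pics/c14.png

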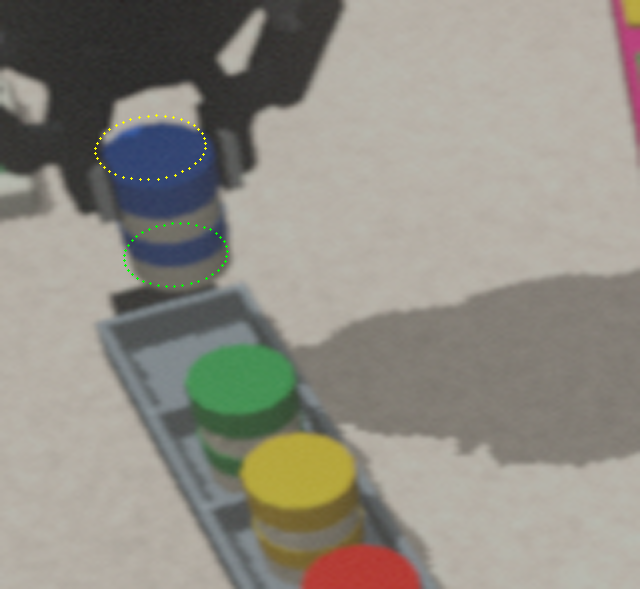

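The blue jar's base matches the prediction. Lowering it.

Emit:
step_arm:
  moves:
    - [0,0,0,1,-1,10,30]
    - [0,0,0,3,-2,28,30]
    - [0,0,0,3,-2,46,30]
    - [0,0,0,3,-2,62,30]
    - [0,0,0,3,-2,74,30]
    - [0,0,0,3,-2,82,30]
    - [0,0,0,3,-2,86.5,30]
    - [0,0,0,3,-2,86.5,30]

```text
time: 26.28
eef_pos: [0.6334, 0.127, 0.0378]
ee_rot: [-0.0, 0.935, 0.353, -0.001]
force: [-0.1, -0.4, -0.6]
opening: 0.429
```

Emit:
step_arm:
  moves:
    - [0,0,0,0,0,0.5,30]
    - [0,0,0,0,0,1,30]
    - [0,0,0,0,0,1.5,30]
    - [0,0,0,0,0,1.5,30]

```text
time: 26.62
eef_pos: [0.6344, 0.1274, 0.038]
ee_rot: [0.0, 0.935, 0.353, 0.001]
force: [0.4, 0.3, 0.1]
opening: 0.424
```

```bash
python3 g.py g blue .035
```

```text
turn [ 0.  -0.1 -0.2] shift [-1.3  0.4  3. ] t 26.62 pos [0.6344 0.1274 0.038 ] op 0.424 F [0.4 0.3 0.1]
```

Emit:
step_arm:
  moves:
    - [0,0,0,0,0,0.5,30]
    - [0,0,0,0,0,1,30]
    - [0,0,0,0,0,1.5,30]
    - [0,0,0,0,0,1.5,30]

```text
time: 26.95
eef_pos: [0.6341, 0.1273, 0.0361]
ee_rot: [0.0, 0.935, 0.354, 0.0]
force: [0.7, 0.3, 0.6]
opening: 0.424
```

Emit:
step_arm:
  moves:
    - [0,0,0,0,0,0.5,30]
    - [0,0,0,0,0,1,30]
    - [0,0,0,0,0,1,30]

```text
time: 27.2
eef_pos: [0.6341, 0.1273, 0.036]
ee_rot: [0.0, 0.935, 0.353, 0.0]
force: [-3.5, -0.5, 8.6]
opening: 0.43
```

Emit:
step_arm:
  moves:
    - [0,0,0,0,0,-0.5,45]
    - [0,0,0,0,0,-0.5,60]
    - [0,0,0,0,0,-0.5,75]
    - [0,0,0,0,0,-0.5,80]
    - [0,0,0,0,0,-0.5,80]
    - [0,0,0,0,0,-10,80]
    - [0,0,0,0,0,-35,80]
    - [0,0,0,0,0,-70,80]

```text
time: 27.87
eef_pos: [0.6316, 0.1265, 0.103]
ee_rot: [-0.001, 0.935, 0.354, -0.003]
force: [0.0, 0.5, 0.1]
opening: 0.935
```

Emit:
step_arm:
  moves:
    - [0,0,0,0,0,-30,80]
    - [0,0,0,-20,20,-60,80]
    - [0,0,0,-50,50,-90,80]
    - [0,0,0,-80,80,-90,80]
    - [0,0,0,-105,105,-90,80]
    - [0,0,0,-130,130,-90,80]
    - [0,0,0,-150,150,-90,80]
    - [0,0,0,-150,150,-90,80]

```text
time: 28.53
eef_pos: [0.6201, -0.0948, 0.1947]
ee_rot: [0.002, 0.937, 0.348, -0.001]
force: [0.2, -1.4, -1.2]
opening: 0.932
```

Run:
```python
from h import *
print(telemetry.get_state()['time'])
o=np.array([.578,.189]); a=np.radians(-48.4); R2=np.array([[np.cos(a),-np.sin(a)],[np.sin(a),np.cos(a)]])
for n in('side','top'):
    p,d,w=cloud(n); cv2.imwrite(f'pics/{n}9.png',p); hsv=cv2.cvtColor(p,cv2.COLOR_BGR2HSV)
    for nm,(lo,hi) in {'red':(0,8),'yellow':(20,35),'green':(45,85),'blue':(100,128)}.items():
        r=imaging.place_of(n,'jar_'+nm); q=np.array(r[0]['point']) if r else np.full(3,np.nan)
        m=(hsv[...,0]>=lo)&(hsv[...,0]<=hi)&(hsv[...,1]>110)&(w[...,2]>.068)&(w[...,2]<.085)&(np.hypot(w[...,0]-.578,w[...,1]-.189)<.13)
        P=w[m]; cc=None
        if len(P)>20: cc=((P.mean(0)[:2]-o)@R2*1000).round(1),round(P[:,2].mean()*1000,1),len(P)
        print(n,nm,'net rack xy mm',((q[:2]-o)@R2*1000).round(1),q[2],r[0]['score'] if r else None,'cap',cc)
```

```text
28.5333
side red net rack xy mm [-82.   -2.3] 0.0049 0.62 cap (array([-85.6,   0.1]), np.float64(75.9), 695)
side yellow net rack xy mm [-25.9   1.3] 0.0048 0.95 cap (array([-26.6,  -2.5]), np.float64(75.8), 610)
side green net rack xy mm [26.9 -3.8] 0.0058 0.89 cap (array([26.5, -1.9]), np.float64(76.6), 449)
side blue net rack xy mm [84.3 -1.3] 0.0007 0.73 cap (array([80.7,  0.8]), np.float64(76.7), 418)
top red net rack xy mm [-82.3   0.5] 0.0063 0.76 cap (array([-83.4,  -0.8]), np.float64(75.6), 535)
top yellow net rack xy mm [-21.6  -2.1] 0.0065 0.64 cap (array([-24.7,  -3.2]), np.float64(75.6), 539)
top green net rack xy mm [24.1 -1.8] 0.0081 0.64 cap (array([27.5, -3. ]), np.float64(75.6), 504)
top blue net rack xy mm [82.2 -0.5] 0.005 0.76 cap (array([82. , -0.2]), np.float64(75.5), 482)
```

View pics/side9.png

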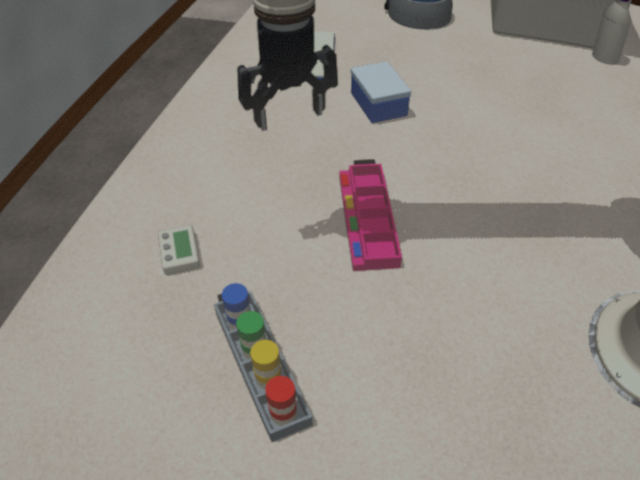

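View pics/top9.png

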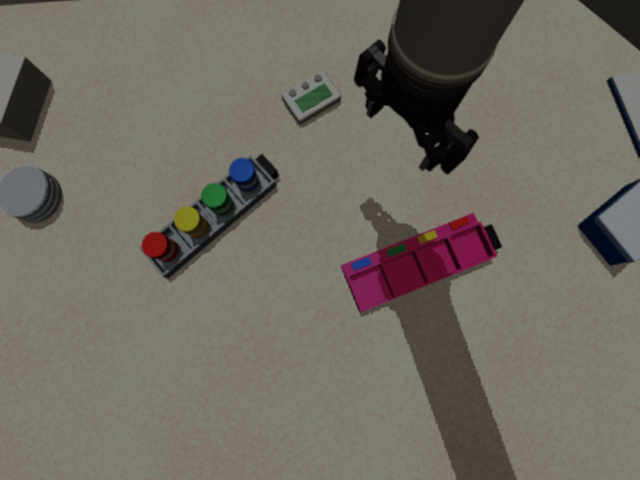

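All four jars stand in the grey rack: blue (242,170) at the tab, then green, yellow, and red (155,246) at the far end. The pink rack is empty and the gripper is clear. The arm gets a short settling pause before I hand in.

Emit:
step_arm:
  moves:
    - [0,0,0,0,0,0,80]
    - [0,0,0,0,0,0,80]
    - [0,0,0,0,0,0,80]

```text
time: 29.28
eef_pos: [0.6207, -0.0843, 0.1948]
ee_rot: [-0.0, 0.935, 0.354, -0.0]
force: [-0.2, 0.4, -0.9]
opening: 0.937
```

```bash
python3 -c "
from workcell import manip; print(manip.hand_in())"
```

```text
the job is handed in; nothing more can be done
None
```

I moved all four jars to the grey rack in mirrored order and handed the job in at about 29 s. Red is at x = −84 mm (farthest from the tab), yellow at −28, green at +28 and blue at +84. Each jar was lowered until the wrist force showed floor contact, then released.

- **Last checks:** both cameras show the jars upright and the gripper clear. Measured from the caps, each jar is within about 4 mm of its compartment centre along both axes. Cap tops are at about 76 mm, against 77 mm expected.
- **Disagreements:**
  - The fingertips appeared about 24 mm higher in both cameras than the reported TCP and the tool description imply. I planned heights from the camera images, which proved right at every grasp.
  - The network's position for yellow in the top view was about 6 mm off centre, against about 3 mm from its cap. Both are inside the 13 mm tolerance.

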